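# Load the bowl-drying plate and set its heat

## Robot

A 6-joint arm with a two-finger parallel gripper is mounted at the origin on the work surface. World frame = base frame: x ahead of the robot, y to its left, z up, the work surface at z = 0. Lengths are in m, angles in rad, forces in N, time in s.
With the tool pointing down it reaches from about 0.275 to 0.825 m from the base axis. Payload 4.9 kg.
Tool frame: the origin (TCP) lies between the finger pads; the fingertips stand 8 mm ahead of it and the grasp point (between the pads) lies 11 mm behind it (env.nose_length is the z of the fingertips in the tool frame, in m); z points along the fingers, y is the direction in which the jaws open and shut (so a half turn about z gives the same grasp; the last joint's range is limited). The gripper opens to 85 mm and grips with 20 to 120 N. Pads are 22 mm wide; open, the fingers measure 114 mm over their backs; the gripper's body (76 mm by 85 mm) begins 54 mm behind the grasp point. The pads swing forward as they close: fully open they stand 13 mm farther back than shut.
Start: joints at [-1.292, 0.326, -0.193, 1.052, 0, 1.437], TCP at [0.221, -0.504, 0.202] pointing down, gripper open.
Joint ranges: [-2.65, 2.65], [-0.97, 1.79], [-1.3, 1.35], [-1.93, 2.1], [-1.47, 1.37], [-3.14, 3.14]. Speed limits (rad/s): [2.57, 2.57, 3.14, 3.14, 3.14, 3.14].

## Interface

Orientations are given as a unit quaternion [w, x, y, z].
In Python, from workcell import monitor, cams, order, env gives the robot as it stands.
- The arm moves only by the tool servo_tool, never from a script. Its argument "series" is text: rows parted by semicolons, each of 6 numbers parted by spaces: the shift along the tool's x, y, z in m, then the turn, a rotation vector about the tool's x, y, z in rad. In form: x y z rx ry rz; .... A call has exactly 10 rows; each row is the pose to reach, as a shift and turn from the pose measured when the call began, along the tool's axes at that moment; what a row does not reach only later rows make up. A row lasts 1/10 s, in which the tool goes at most 50 mm and 8.59 degrees, less where a joint would pass 70% of its speed; a pose out of reach is approached as far as the arm can. A call with a gripper value outside its range is refused whole. "gripper" is the opening, from -1 (shut) to 1 (fully open), so that 0 is half open, set as the call begins (left out, the last holds). The fingers move at their own pace and stop on an object; "newtons" is the grip in N (left out, the last holds). Time passes only in rows, so rows that repeat a pose let the fingers close, or fill a call up. It gives the time, the measured TCP pose, the force and the opening at its end, in the units of the state.
- monitor.state(): the state, without advancing time (a new reading comes with each control period).
- cams.grab_frame(name): name is "scene" or "top" or "wrist"; returns (picture, depth): 384x512x3 uint8, blue, green, red; 384x512 float32, m along the optical axis (not along the pixel's ray), 0 where there is no reading.
- cams.calibration(name): a dict with "fx", "fy", "cx", "cy" (pixels), "R" (3x3) and "t" (3): a world point X has camera coordinates R X + t; the wrist camera has in their place "hand_eye" (4x4, takes a point from camera to tool coordinates, whose origin is the TCP and whose axes are the flange's). Camera axes: x right, y down, z forward; pixel columns grow to the right and rows downward; lengths in m; the calibration is good to about 2 mm. A picture is of the moment at which its call begins: read the wrist's pose just before it. calibration takes no time and is no camera call.
- order.job_done(): hands the job in, once; it reports no verdict.
The state is a dict: "clock": time; "joints": joint angles; "dq": joint speeds; "tau": joint torques, N m; "eef_pos": TCP position; "tool_rot": TCP orientation; "ft_force": force on the tool from outside, world axes, zero at the start; "torque": the same for the moment, N m; "opening": finger opening in m.
Only numpy, scipy, OpenCV 4.12 (cv2) and the standard library are available. Lean on these libraries where they do the work, as an engineer would, in place of code of your own. Each camera call takes 0.05 s, during which the arm holds its last target. There are 200 camera calls.

## Task

Get the painted bowls drying: first slide the red heat slider to zero, its end on the robot's right; then push every bowl that is there across the bench, without lifting or tipping it (the glaze is wet), onto the middle of the ring of its own colour on the warming plate. Only then slide the white damper slider to its white arrow, and last of all slide the heat slider up to its red arrow. Leave the pots and tools around it where they are, and put right any bowl that gets knocked off its ring.

Things in the scene. Friction and masses are not known exactly. Their poses are not given: they have to be found in the camera images.
- bowl_blue_mid (a point): Centre of the loose blue ceramic bowl, half-way up (20 mm above its underside), z along its axis. Round open bowl, 96 mm across the rim, 72 mm across the foot, 40 mm high, wall 4 mm, floor 6 mm thick, inside width 64 mm at the floor to 88 mm at the rim, 0.3 kg or so. It may be pushed from outside or by fingers put down inside it. None if this bowl is absent.
- ring_blue: Centre of the blue ring painted flat on the warming plate (a dark rectangle flush in the bench top), outer diameter 120 mm, inner 90 mm; a centred bowl leaves an even band of 12 mm showing around its rim. Nothing stands proud: bowls slide freely over it. The four rings lie in a row 130 mm apart.
- bowl_green_mid (a point): Centre of the loose green ceramic bowl, half-way up (20 mm above its underside), z along its axis. Round open bowl, 96 mm across the rim, 72 mm across the foot, 40 mm high, wall 4 mm, floor 6 mm thick, inside width 64 mm at the floor to 88 mm at the rim, 0.3 kg or so. It may be pushed from outside or by fingers put down inside it. None if this bowl is absent.
- ring_green: Centre of the green ring painted flat on the warming plate (a dark rectangle flush in the bench top), outer diameter 120 mm, inner 90 mm; a centred bowl leaves an even band of 12 mm showing around its rim. Nothing stands proud: bowls slide freely over it. The four rings lie in a row 130 mm apart.
- bowl_yellow_mid (a point): Centre of the loose yellow ceramic bowl, half-way up (20 mm above its underside), z along its axis. Round open bowl, 96 mm across the rim, 72 mm across the foot, 40 mm high, wall 4 mm, floor 6 mm thick, inside width 64 mm at the floor to 88 mm at the rim, 0.3 kg or so. It may be pushed from outside or by fingers put down inside it. None if this bowl is absent.
- ring_yellow: Centre of the yellow ring painted flat on the warming plate (a dark rectangle flush in the bench top), outer diameter 120 mm, inner 90 mm; a centred bowl leaves an even band of 12 mm showing around its rim. Nothing stands proud: bowls slide freely over it. The four rings lie in a row 130 mm apart.
- bowl_red_mid (a point): Centre of the loose red ceramic bowl, half-way up (20 mm above its underside), z along its axis. Round open bowl, 96 mm across the rim, 72 mm across the foot, 40 mm high, wall 4 mm, floor 6 mm thick, inside width 64 mm at the floor to 88 mm at the rim, 0.3 kg or so. It may be pushed from outside or by fingers put down inside it. None if this bowl is absent.
- ring_red: Centre of the red ring painted flat on the warming plate (a dark rectangle flush in the bench top), outer diameter 120 mm, inner 90 mm; a centred bowl leaves an even band of 12 mm showing around its rim. Nothing stands proud: bowls slide freely over it. The four rings lie in a row 130 mm apart.
- console: Fixed dark control console on the bench, 200 (its x) x 210 (its y) x 30 mm high; origin at the centre of its underside. Both sliders run along its y axis; its x axis points away from the robot, roughly.
- heat_top (a point): Centre of the top face of the red heat slider grip, 84.5 mm above the bench; axes as the console's. The grip is 28 mm (x) x 20 mm (y, along the track) x 40 mm high and stands on a track strip 14 mm high, 40 mm wide, 170 mm long on the console, the one nearer the robot. The two tracks are 100 mm apart.
- heat (a joint): Travel of the heat slider in m, 0 (zero, its end at the console's -y side) to 0.12 (full), growing to the console's +y. Light friction of about 1.5 N; it stays where it is left.
- heat_pointer: Flat red arrow lying on the console just beyond the heat track (farther from the robot), pointing at it across the track; origin at its tip, axes as the console's. Set: the middle of the heat grip is level with the arrow along y. No obstacle.
- damper_top (a point): Centre of the top face of the white damper slider grip, 84.5 mm above the bench; axes as the console's. The grip is 28 mm (x) x 20 mm (y, along the track) x 40 mm high and stands on a track strip 14 mm high, 40 mm wide, 170 mm long on the console, the one farther from the robot. The two tracks are 100 mm apart.
- damper (a joint): Travel of the damper slider in m, 0 (zero, its end at the console's -y side) to 0.12 (full), growing to the console's +y. Light friction of about 1.5 N; it stays where it is left.
- damper_pointer: Flat white arrow lying on the console just beyond the damper track (farther from the robot), pointing at it across the track; origin at its tip, axes as the console's. Set: the middle of the damper grip is level with the arrow along y. No obstacle.
- pot_white: Loose bystander: paint pot with a white lid, 58 mm wide, 50 mm high; origin at the middle of its underside. Leave it alone.
- pot_violet: Loose bystander: paint pot with a violet lid, 58 mm wide, 50 mm high; origin at the middle of its underside. Leave it alone.
- pot_black: Loose bystander: paint pot with a black lid, 58 mm wide, 50 mm high; origin at the middle of its underside. Leave it alone.
- cork_block: Loose bystander: cork block 70 x 110 x 35 mm; origin at the middle of its underside. Leave it alone.
- brush: Loose bystander: flat brush lying on the bench, about 190 mm long and 40 mm wide; origin at the middle of its underside. Leave it alone.
- sanding_pad: Loose bystander: wooden sanding pad 60 x 100 x 26 mm; origin at the middle of its underside. Leave it alone.
Things that resemble listed ones, but are neither listed nor needed, are in the scene too. Leave any black look-alike of the part that bears bowl_yellow_mid alone.

How it is judged:
By the outcome, as a careful person would: the job done as asked, in the order asked, and still so for the second after the job is handed in, with the robot touching nothing.
Of bowl_blue, bowl_green, bowl_yellow, bowl_red only 3 to 4 are there at a start; the rules pass over those that are not, and their reading is None.
At some moment in a run one of bowl_blue, bowl_green, bowl_yellow, bowl_red may be knocked a few centimetres aside while the robot is not near it.
Once in a run the grip may slacken for a moment while it holds something.
It also fails if it takes over 210 s, if anything falls off the work surface, if the arm or the gripper's body presses on something with over 40 N, if the wrist force passes 120 N, or if a joint passes its speed limit or range.

## Working session

There is one attempt and no reset: what is moved stays moved. The work goes in short steps, Python scripts to look and compute and a tool call to move; the robot and the scene stay as the last step left them, time stands still between calls to the robot, and variables do not carry over. Pictures are saved under pics/ and viewed, about 12 in all and at most 16, crops included, and the job is handed in when it is done.

Besides the shell and the picture viewer there is one more tool, called after ">>>" as name(argument=value, ...) on one line, values as JSON. servo_tool: Moves the arm, as the interface text tells. Its arguments: {"type":"object","properties":{"series":{"type":"string"},"gripper":{"type":"number"},"newtons":{"type":"number"}},"required":["series"]}

```bash
mkdir -p pics; ls
python3 - <<'E'
from workcell import monitor, cams, order, env
import cv2
print(monitor.state()); print(env.nose_length)
for n in("top","scene"):
    p,d=cams.grab_frame(n); cv2.imwrite(f"pics/{n}0.png",cv2.resize(p,(800,600))if n=="top" else p)
    import numpy as np; np.savez(f"{n}0.npz",p=p,d=d)
    c=cams.calibration(n); print(n,c, -c["R"].T@c["t"])
print(cams.calibration("wrist"))
E
```

```text
pics
{'clock': 0.0, 'joints': array([-1.29217623e+00,  3.26961003e-01, -1.93580316e-01,  1.05199224e+00,
       -8.17186413e-06,  1.43657820e+00]), 'dq': array([ 0.00122207,  0.0001237 ,  0.00076626,  0.00067167, -0.0001497 ,
        0.00019314]), 'tau': array([-4.11746723e-04, -4.43396544e+01,  2.62444013e+01,  1.54488219e-02,
       -1.78654550e-04,  7.26910201e-06]), 'eef_pos': array([ 0.22049023, -0.50318267,  0.20099391]), 'tool_rot': array([-8.66059695e-04,  9.78770744e-01,  2.04956280e-01, -6.67358500e-05]), 'ft_force': array([-0.10747153, -0.48715436, -0.97723967]), 'torque': array([-0.01375626,  0.026232  ,  0.05208677]), 'opening': 0.08560237671091947}
0.008
top {'fx': 363.66452365734597, 'fy': 363.66452365734597, 'cx': 257.0355849895072, 'cy': 190.0561798191212, 'R': array([[ 0.00167899, -0.99957537, -0.02909041],
       [-0.99044405,  0.00234948, -0.13789514],
       [ 0.13790493,  0.02904395, -0.99001953]]), 't': array([0.0555428 , 0.48897962, 1.01206862])} [0.34464444 0.0249759  1.07101138]
scene {'fx': 458.00041614966716, 'fy': 458.00041614966716, 'cx': 253.47276675863105, 'cy': 188.75925402587902, 'R': array([[ 0.87208638,  0.48892354, -0.02047249],
       [ 0.25688005, -0.49299977, -0.83124237],
       [-0.41650689,  0.71965617, -0.55553308]]), 't': array([-0.4523371 , -0.02536587,  1.45935173])} [ 1.00882306 -0.84157859  0.78037251]
{'fx': 286.63399236184796, 'fy': 286.63399236184796, 'cx': 257.1686376260133, 'cy': 194.43914168506106, 'hand_eye': array([[ 5.62213533e-04, -9.49888294e-01, -3.12589046e-01,
         7.88348328e-02],
       [ 9.99999826e-01,  4.77742415e-04,  3.46817998e-04,
        -1.66142313e-04],
       [-1.80101310e-04, -3.12589187e-01,  9.49888398e-01,
        -1.73110821e-01],
       [ 0.00000000e+00,  0.00000000e+00,  0.00000000e+00,
         1.00000000e+00]])}
```

View pics/top0.png

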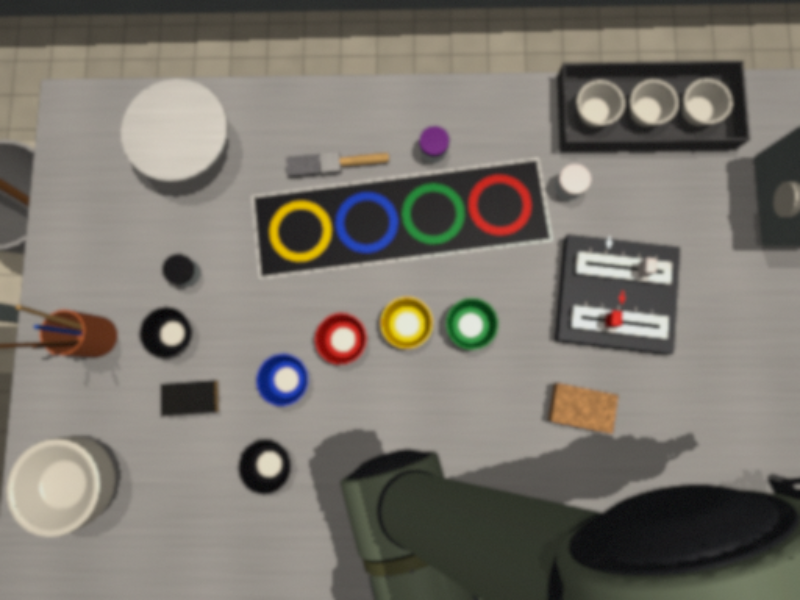

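View pics/scene0.png

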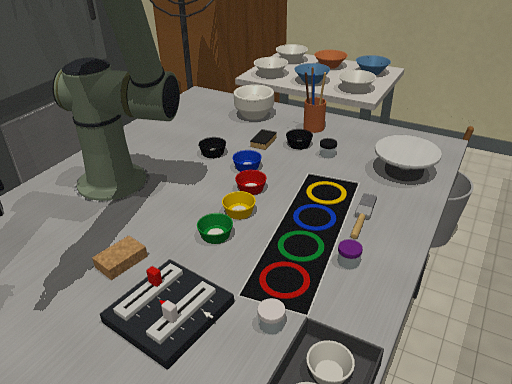

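Four bowls are present. In the 800x600 top picture they are blue (282,380), red (340,338), yellow (406,322) and green (470,324). Rings run yellow (300,231), blue (367,221), green (433,213), red (500,205). Look-alikes for the bowls are the black ones at (165,332) and (265,466) and the cream ones at (600,103), (653,103), (708,101) and (55,485); I'll leave all of these alone. The heat grip is red at (615,318), and its red arrow at (622,297) could be mistaken for it. The damper grip is white at (647,267), with its arrow at (610,243). Next I'll measure these positions.

```bash
cat > h.py <<'E'
from workcell import monitor, cams, order, env
import cv2, numpy as np
from scipy.spatial.transform import Rotation as Ro
def ray(n,u,v,z):
    c=cams.calibration(n); o=-c["R"].T@c["t"]
    d=c["R"].T@np.array([(u-c["cx"])/c["fx"],(v-c["cy"])/c["fy"],1]); return o+d*(z-o[2])/d[2]
def proj(n,X):
    c=cams.calibration(n); q=c["R"]@np.array(X)+c["t"]; return c["cx"]+c["fx"]*q[0]/q[2],c["cy"]+c["fy"]*q[1]/q[2]
HUE=dict(red=(172,8),yellow=(22,34),green=(45,80),blue=(105,128))
def masks(p,s=110,v=60):
    h=cv2.cvtColor(p,cv2.COLOR_BGR2HSV); o={}
    for k,(a,b) in HUE.items():
        H=h[...,0]; m=((H>=a)&(H<=b)) if a<b else ((H>=a)|(H<=b))
        o[k]=(m&(h[...,1]>s)&(h[...,2]>v)).astype(np.uint8)
    return o
def circ(n,pts,z):
    "robust circle fit of contour pixels cast on plane z"
    w=np.array([ray(n,u,v,z)[:2] for u,v in pts]); k=np.ones(len(w),bool)
    for _ in range(4):
        A=np.c_[2*w[k],np.ones(k.sum())]; s=np.linalg.lstsq(A,(w[k]**2).sum(1),rcond=None)[0]
        r=np.sqrt(s[2]+s[0]**2+s[1]**2); e=abs(np.hypot(*(w-s[:2]).T)-r); k=e<max(.0025,1.5*np.median(e))
    return s[0],s[1],r,np.sqrt((e[k]**2).mean())
def find(n,p,a=60):
    for k,m in masks(p).items():
        cs,_=cv2.findContours(m,cv2.RETR_EXTERNAL,cv2.CHAIN_APPROX_NONE)
        for c in sorted(cs,key=cv2.contourArea,reverse=True)[:3]:
            if cv2.contourArea(c)<a: continue
            M=c[:,0].mean(0); print(n,k,"px",M.round(1),"area",cv2.contourArea(c),"z0",np.round(circ(n,c[:,0],0),4),"z40",np.round(circ(n,c[:,0],.04),4))
E
python3 - <<'E'
from h import *
for n in("top","scene"):
    p=np.load(n+"0.npz")["p"]; find(n,p)
    if n=="top":
        cv2.imwrite("pics/con.png",cv2.resize(p[145:235,345:445],None,fx=8,fy=6.6,interpolation=cv2.INTER_CUBIC)[:600])
    else:
        cv2.imwrite("pics/con_s.png",cv2.resize(p[255:365,95:240],None,fx=5.4,fy=5.4,interpolation=cv2.INTER_CUBIC))
E
```

```text
top red px [319.7 130.5] area 1309.5 z0 [ 0.6754 -0.1326  0.0627  0.0008] z40 [ 0.663  -0.1267  0.0604  0.0008]
top red px [217.6 216.6] area 827.5 z0 [0.4156 0.1731 0.0481 0.001 ] z40 [0.4129 0.1676 0.0463 0.0009]
top red px [392.8 203.7] area 81.0 z0 [ 0.454  -0.3403  0.0156  0.0014] z40 [ 0.45   -0.3267  0.015   0.0014]
top yellow px [191.9 147.5] area 1306.0 z0 [0.6255 0.2552 0.063  0.001 ] z40 [0.615  0.2466 0.0607 0.001 ]
top yellow px [259.7 206.3] area 845.5 z0 [0.4458 0.0486 0.0487 0.0011] z40 [0.442  0.0477 0.0469 0.001 ]
top green px [276.8 136.3] area 1220.5 z0 [ 0.6588 -0.0032  0.0607  0.0008] z40 [ 0.6471 -0.0022  0.0584  0.0008]
top green px [301.1 207. ] area 752.0 z0 [ 0.4433 -0.0741  0.0456  0.0009] z40 [ 0.4396 -0.0704  0.0439  0.0009]
top blue px [234.3 142.1] area 1287.5 z0 [0.6422 0.1259 0.0624 0.0008] z40 [0.631  0.1221 0.0601 0.0008]
top blue px [179.9 242.8] area 797.5 z0 [0.3383 0.282  0.0467 0.0008] z40 [0.3385 0.2724 0.0449 0.0008]
scene red px [284.2 279.7] area 1446.5 z0 [ 0.6755 -0.1316  0.0598  0.0009] z40 [ 0.6926 -0.168   0.0567  0.0009]
scene red px
[... 573 characters left out ...]
91.0 z0 [ 0.4133 -0.0319  0.0484  0.0011] z40 [ 0.4439 -0.0734  0.0459  0.001 ]Traceback (most recent call last):
  File "<stdin>", line 3, in <module>
  File "h.py", line 28, in find
    M=c[:,0].mean(0); print(n,k,"px",M.round(1),"area",cv2.contourArea(c),"z0",np.round(circ(n,c[:,0],0),4),"z40",np.round(circ(n,c[:,0],.04),4))
                                                                                        ~~~~^^^^^^^^^^^^
  File "h.py", line 18, in circ
    w=np.array([ray(n,u,v,z)[:2] for u,v in pts]); k=np.ones(len(w),bool)
                ~~~^^^^^^^^^
  File "h.py", line 5, in ray
    c=cams.calibration(n); o=-c["R"].T@c["t"]
ValueError: time passes only in moves, steps and waits
```

View pics/con.png

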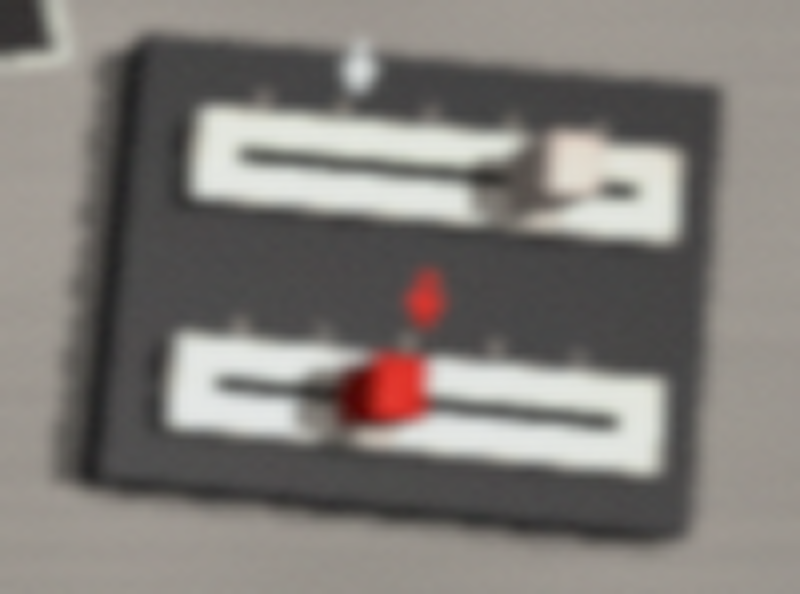

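The crop shows the console. The heat grip's top is at about crop (400,386) and the damper grip's top at (575,160). The red arrow tip is at (425,327) and the white one at (357,95). The heat track runs from (173,383) to (660,424), and the damper track from (190,152) to (683,196).

```bash
sed -i 's/^def ray/CAL={n:cams.calibration(n) for n in("top","scene","wrist")}\ndef ray/; s/c=cams.calibration(n);/c=CAL[n];/' h.py
python3 - <<'E'
from h import *
f=lambda x,y:(345+(x+.5)/8-.5,145+(y+.5)/6.6-.5)
P=dict(heat=(400,386,.0845),damp=(575,160,.0845),htip=(425,327,.03),dtip=(357,95,.03),hL=(173,383,.044),hR=(660,424,.044),dL=(190,152,.044),dR=(683,196,.044))
W={k:ray("top",*f(x,y),z) for k,(x,y,z) in P.items()}
for k,w in W.items(): print(k,w.round(4), "scene px",np.round(proj("scene",w),1))
for a,b in(("hL","hR"),("dL","dR")):
    d=W[a]-W[b]; print("len",np.linalg.norm(d),"yaw",np.degrees(np.arctan2(-d[0],d[1])))
p=np.load("scene0.npz")["p"]
cv2.imwrite("pics/con_s.png",cv2.resize(p[255:365,95:240],None,fx=5.4,fy=5.4,interpolation=cv2.INTER_CUBIC))
find("scene",p)
R=Ro.from_quat(np.roll(monitor.state()["tool_rot"],-1)).as_matrix();print(R.round(3))
E
```

```text
heat [ 0.4458 -0.3172  0.0845] scene px [152.4 269.2]
damp [ 0.5395 -0.3809  0.0845] scene px [168.4 304.4]
htip [ 0.477  -0.3462  0.03  ] scene px [158.5 300.6]
dtip [ 0.5796 -0.3271  0.03  ] scene px [202.5 312. ]
hL [ 0.4513 -0.2523  0.044 ] scene px [174.8 265.4]
hR [ 0.4336 -0.4203  0.044 ] scene px [118.5 312.2]
dL [ 0.5516 -0.2622  0.044 ] scene px [208.2 282.9]
dR [ 0.5316 -0.4344  0.044 ] scene px [150.8 335.6]
len 0.1689207267168737 yaw -6.003801349968167
len 0.17329153516474807 yaw -6.607694356714799
scene red px [284.2 279.7] area 1446.5 z0 [ 0.6755 -0.1316  0.0598  0.0009] z40 [ 0.6926 -0.168   0.0567  0.0009]
scene red px [250.8 181. ] area 551.5 z0 [0.3954 0.209  0.0621 0.0029] z40 [0.4269 0.1552 0.059  0.0028]
scene red px [154.  275.6] area 204.5 z0 [ 0.3929 -0.2728  0.0285  0.0044] z40 [ 0.4245 -0.3019  0.0271  0.0041]
scene yellow px [238.5 204.1] area 696.0 z0 [0.4257 0.0796 0.0642 0.0033] z40 [0.4556 0.0324 0.0609 0.0031]
scene yellow px [326.  192.2] area 692.0 z0 [0.6258 0.2564 0.0597 0.0011] z40 [0.6454 0.2001 0.0566 0.0011]
scene green px [300.3 245.4] area 1094.5 z0 [ 0.6587 -0.0019  0.0594  0.0011] z40 [ 0.6767 -0.045   0.0564  0.001 ]
scene green px [215.1 223.9] area 491.0 z0 [ 0.4133 -0.0319  0.0484  0.0011] z40 [ 0.4439 -0.0734  0.0459  0.001 ]
scene blue px [314.2 216.8] area 870.5 z0 [0.6424 0.1265 0.0598 0.0011] z40 [0.6611 0.0768 0.0567 0.0011]
scene blue px [246.7 159.9] area 434.5 z0 [0.3148 0.3145 0.0621 0.0029] z40 [0.3504 0.2553 0.0589 0.0028]
[[ 0.916  0.401 -0.   ]
 [ 0.401 -0.916  0.002]
 [ 0.    -0.002 -1.   ]]
```

View pics/con_s.png

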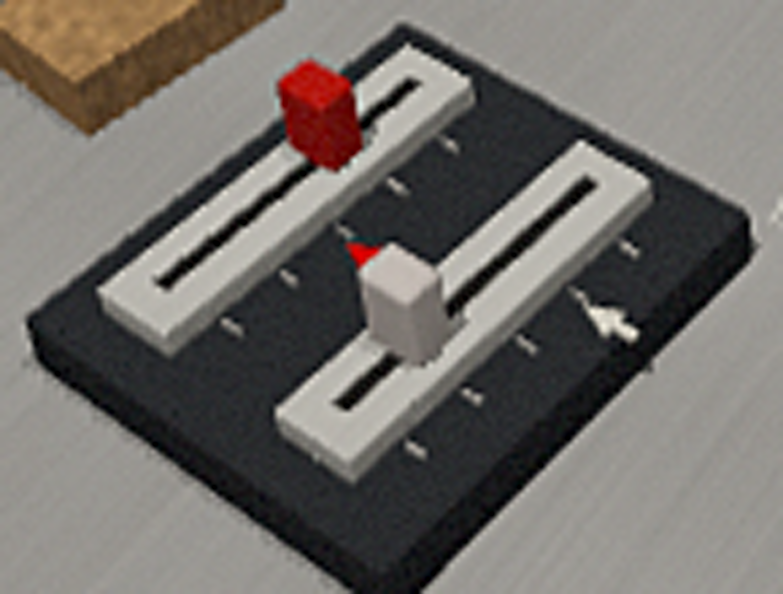

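>>> servo_tool(series="0.05 -0.013 0 0 0 0.1; 0.093 -0.027 0 0 0 0.2; 0.14 -0.04 0 0 0 0.3; 0.187 -0.054 0 0 0 0.4; 0.233 -0.067 0 0 0 0.5; 0.28 -0.081 0 0 0 0.52; 0.28 -0.081 0 0 0 0.52; 0.28 -0.081 0 0 0 0.52; 0.28 -0.081 0 0 0 0.52; 0.28 -0.081 0 0 0 0.52", gripper=1, newtons=20)

```text
clock: 1.1
eef_pos: [0.4434, -0.3177, 0.2011]
tool_rot: [-0.001, 0.999, -0.055, -0.001]
ft_force: [0.3, 0.9, -1.1]
opening: 0.0853
```

>>> servo_tool(series="0.001 0 0.03 0 0 0; 0.001 0 0.06 0 0 0; 0.001 0 0.09 0 0 0; 0.001 0 0.11 0 0 0; 0.001 0 0.13 0 0 0; 0.001 0 0.139 0 0 0; 0.001 0 0.139 0 0 0; 0.001 0 0.139 0 0 0; 0.001 0 0.139 0 0 0; 0.001 0 0.139 0 0 0")

```text
clock: 2.1
eef_pos: [0.4449, -0.3182, 0.0632]
tool_rot: [-0.0, 0.999, -0.055, 0.0]
ft_force: [-0.1, 0.7, 0.3]
opening: 0.0857
```

>>> servo_tool(series="0 0 0 0 0 0; 0 0 0 0 0 0; 0 0 0 0 0 0; 0 0 0 0 0 0; 0 0 0 0 0 0; 0 0 0 0 0 0; 0 0 0 0 0 0; 0 0 0 0 0 0; 0 0 0 0 0 0; 0 0 0 0 0 0", gripper=-1)

```text
clock: 3.1
eef_pos: [0.4448, -0.3183, 0.0631]
tool_rot: [-0.0, 0.999, -0.055, 0.0]
ft_force: [-0.2, 0.3, -0.8]
opening: 0.0001
```

Run:
```python
from h import *
p,d=cams.grab_frame("scene"); np.savez("s1.npz",p=p)
q,_=cams.grab_frame("wrist")
a=cv2.resize(p[200:365,75:240],(560,560),interpolation=cv2.INTER_CUBIC)
cv2.imwrite("pics/s1.png",np.hstack([a[:384],q[:,136:376]]))
find("scene",p)
```

```text
scene red px [284.2 279.7] area 1450.5 z0 [ 0.6755 -0.1317  0.0598  0.0009] z40 [ 0.6926 -0.168   0.0568  0.0008]
scene red px [250.6 181. ] area 555.5 z0 [0.393  0.2081 0.061  0.0032] z40 [0.4246 0.1543 0.0579 0.003 ]
scene red px [154. 276.] area 187.0 z0 [ 0.3963 -0.2722  0.026   0.0039] z40 [ 0.4277 -0.3014  0.0246  0.0037]
scene yellow px [238.5 204.3] area 691.5 z0 [0.4261 0.0798 0.0644 0.0033] z40 [0.456  0.0326 0.0611 0.0031]
scene yellow px [326.  192.2] area 691.0 z0 [0.6259 0.2564 0.0597 0.0011] z40 [0.6455 0.2001 0.0566 0.0011]
scene green px [300.3 245.4] area 1101.5 z0 [ 0.6589 -0.0022  0.0596  0.0011] z40 [ 0.6768 -0.0452  0.0566  0.0011]
scene green px [214.4 224.7] area 495.0 z0 [ 0.4136 -0.0322  0.0487  0.0012] z40 [ 0.4441 -0.0737  0.0461  0.0011]
scene blue px [314.2 216.9] area 873.5 z0 [0.6425 0.1263 0.0599 0.0011] z40 [0.6613 0.0767 0.0568 0.0011]
scene blue px [246.7 159.9] area 438.5 z0 [0.3154 0.3145 0.0622 0.0031] z40 [0.351  0.2552 0.059  0.0029]
```

View pics/s1.png

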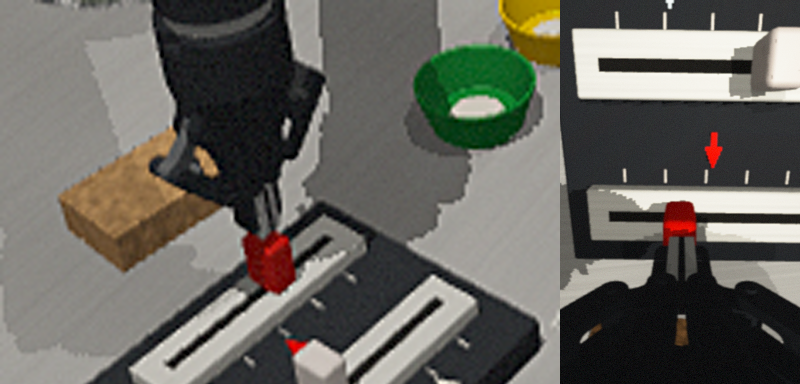

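The fingers shut just behind the grip, on the robot's side, without holding it. Using the wrist view, I'll check the TCP against the grip.

```bash
cat >> h.py <<'E'
def tool():
    s=monitor.state(); T=np.eye(4); T[:3,:3]=Ro.from_quat(np.roll(s["tool_rot"],-1)).as_matrix(); T[:3,3]=s["eef_pos"]; return T
def wray(u,v,z,T):
    c=CAL["wrist"]; M=T@c["hand_eye"]; d=M[:3,:3]@np.array([(u-c["cx"])/c["fx"],(v-c["cy"])/c["fy"],1]); o=M[:3,3]; return o+d*(z-o[2])/d[2]
def wproj(X,T):
    c=CAL["wrist"]; q=np.linalg.inv(T@c["hand_eye"])@np.r_[X,1]; return c["cx"]+c["fx"]*q[0]/q[2],c["cy"]+c["fy"]*q[1]/q[2]
E
python3 - <<'E'
from h import *
T=tool(); print(monitor.state()["eef_pos"], monitor.state()["joints"].round(3))
for z in(0,.008): print("tip",z,np.round(wproj((T@[0,0,z,1])[:3],T),1), "scene",np.round(proj("scene",(T@[0,0,z,1])[:3]),1))
print("grip top by wrist",wray(256,207,.0845,T).round(4), "pred px of grip top",np.round(wproj([.4458,-.3172,.0845],T),1))
print("red tip wrist",wray(289,168,.03,T).round(4))
q,d=cams.grab_frame("wrist"); p,_=cams.grab_frame("scene")
print(d[200:240:4,256].round(3))
a=cv2.resize(q[130:300,170:342],(560,560),interpolation=cv2.INTER_CUBIC)
cv2.imwrite("pics/w2.png",a)
E
```

```text
[ 0.44487546 -0.31827805  0.06318581] [-7.560e-01  4.530e-01 -3.900e-01  7.280e-01  1.000e-03  2.495e+00]
tip 0 [256.2 226.1] scene [153.1 276.4]
tip 0.008 [256.3 221.2] scene [153.6 279. ]
grip top by wrist [ 0.4663 -0.3206  0.0845] pred px of grip top [254.1 240. ]
red tip wrist [ 0.4736 -0.3456  0.03  ]
[0.202 0.192 0.185 0.178 0.172 0.166 0.166 0.165 0.167 0.166]
```

View pics/w2.png

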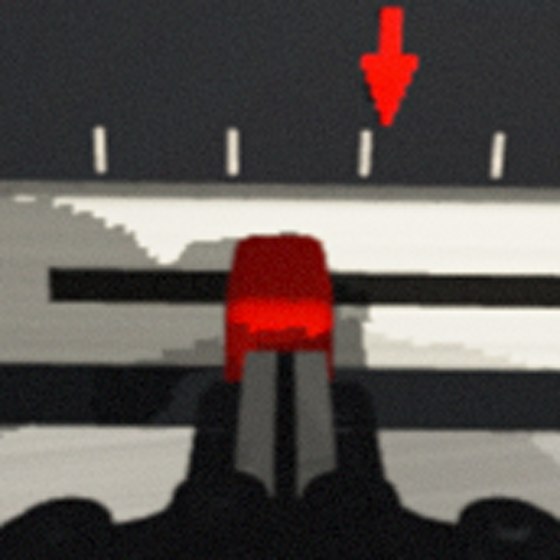

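The fingertips look to be resting on the grip's top instead of lying beside it, at about tool z = -0.02 where I expected +0.008. I'll raise the arm and measure the tips.

>>> servo_tool(series="0 0 -0.02 0 0 0; 0 0 -0.04 0 0 0; 0 0 -0.06 0 0 0; 0 0 -0.06 0 0 0; 0 0 -0.06 0 0 0; 0 0 -0.06 0 0 0; 0 0 -0.06 0 0 0; 0 0 -0.06 0 0 0; 0 0 -0.06 0 0 0; 0 0 -0.06 0 0 0")

```text
clock: 4.3
eef_pos: [0.4447, -0.3182, 0.1229]
tool_rot: [-0.0, 0.999, -0.055, 0.0]
ft_force: [-0.1, 0.6, 0.0]
opening: 0.0
```

Run:
```python
from h import *
T=tool(); s=monitor.state(); print(s["eef_pos"],s["opening"],s["ft_force"])
q,d=cams.grab_frame("wrist")
c=CAL["wrist"]
for u in(250,253,256,259,262):
    o=[]
    for v in range(204,300,6):
        X=c["hand_eye"]@np.r_[d[v,u]*np.array([(u-c["cx"])/c["fx"],(v-c["cy"])/c["fy"],1]),1]; o.append((v,*np.round(X[:3]*1000).astype(int)))
    print(u,*o)
a=cv2.resize(q[150:320,170:342],(560,560),interpolation=cv2.INTER_CUBIC)
cv2.imwrite("pics/w3.png",a)
```

```text
[ 0.44473419 -0.31817499  0.1229136 ] 1.9880398955194967e-05 [-0.07192941  0.57159524  0.00392052]
250 (204, np.int64(2), np.int64(-5), np.int64(36)) (210, np.int64(-3), np.int64(-5), np.int64(38)) (216, np.int64(-8), np.int64(-5), np.int64(37)) (222, np.int64(-37), np.int64(-7), np.int64(92)) (228, np.int64(-44), np.int64(-7), np.int64(92)) (234, np.int64(-66), np.int64(-7), np.int64(122)) (240, np.int64(9), np.int64(-3), np.int64(-38)) (246, np.int64(10), np.int64(-3), np.int64(-45)) (252, np.int64(10), np.int64(-3), np.int64(-51)) (258, np.int64(10), np.int64(-3), np.int64(-57)) (264, np.int64(10), np.int64(-3), np.int64(-62)) (270, np.int64(10), np.int64(-3), np.int64(-66)) (276, np.int64(11), np.int64(-2), np.int64(-73)) (282, np.int64(11), np.int64(-2), np.int64(-77)) (288, np.int64(11), np.int64(-2), np.int64(-80)) (294, np.int64(10), np.int64(-2), np.int64(-83))
253 (204, np.int64(2), np.int64(-3), np.int64(37)) (210, np.int64(-3), np.int64(-3), np.int64(37)) (216, np.int64(-8), np.int64(-3), np.int64(36)) (222, np.int64(-37), np.int64(-4), np.int64(91)) (228, np.int64(-45), 
[... 2160 characters left out ...]
(-3), np.int64(4), np.int64(37)) (216, np.int64(-8), np.int64(4), np.int64(38)) (222, np.int64(-38), np.int64(6), np.int64(92)) (228, np.int64(-44), np.int64(6), np.int64(93)) (234, np.int64(-65), np.int64(6), np.int64(121)) (240, np.int64(10), np.int64(3), np.int64(-39)) (246, np.int64(10), np.int64(3), np.int64(-46)) (252, np.int64(10), np.int64(3), np.int64(-51)) (258, np.int64(10), np.int64(3), np.int64(-57)) (264, np.int64(10), np.int64(3), np.int64(-62)) (270, np.int64(10), np.int64(3), np.int64(-68)) (276, np.int64(7), np.int64(3), np.int64(-68)) (282, np.int64(6), np.int64(3), np.int64(-70)) (288, np.int64(5), np.int64(3), np.int64(-72)) (294, np.int64(5), np.int64(3), np.int64(-76))
```

View pics/w3.png

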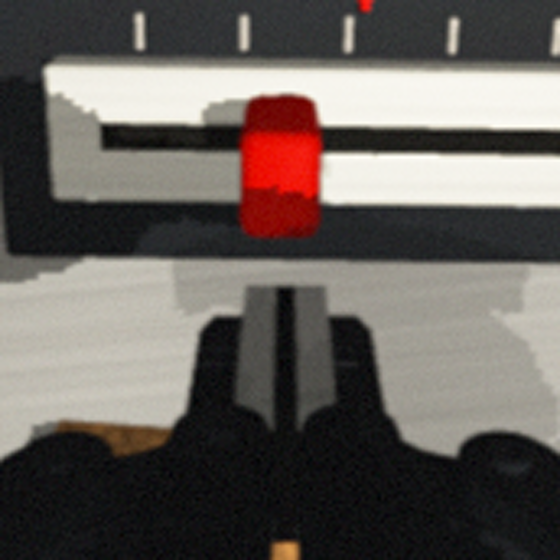

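The wrist depth puts the visible fingertips (crop rows ≥285) at tool z ≈ -0.036. The grip top reads as z = 0.086, which is right. So the real tips sit about 44 mm shorter than stated, and I closed on air above the grip. I'll go lower in small steps and watch the force.

>>> servo_tool(series="0.001 0 0 0 0 0; 0.001 0 0 0 0 0; 0.001 0 0 0 0 0; 0.001 0 0.02 0 0 0; 0.001 0 0.04 0 0 0; 0.001 0 0.055 0 0 0; 0.001 0 0.065 0 0 0; 0.001 0 0.075 0 0 0; 0.001 0 0.08 0 0 0; 0.001 0 0.08 0 0 0", gripper=0)

```text
clock: 5.35
eef_pos: [0.4456, -0.3181, 0.0425]
tool_rot: [-0.001, 0.999, -0.055, -0.0]
ft_force: [-0.2, -0.0, 0.8]
opening: 0.0426
```

>>> servo_tool(series="0 0 0.003 0 0 0; 0 0 0.006 0 0 0; 0 0 0.009 0 0 0; 0 0 0.012 0 0 0; 0 0 0.014 0 0 0; 0 0 0.014 0 0 0; 0 0 0.014 0 0 0; 0 0 0.014 0 0 0; 0 0 0.014 0 0 0; 0 0 0.014 0 0 0")

```text
clock: 6.35
eef_pos: [0.4456, -0.3181, 0.0286]
tool_rot: [-0.0, 0.999, -0.055, -0.0]
ft_force: [-0.2, -0.7, -0.2]
opening: 0.0427
```

>>> servo_tool(series="0 0 0 0 0 0; 0 0 0 0 0 0; 0 0 0 0 0 0; 0 0 0 0 0 0; 0 0 0 0 0 0; 0 0 0 0 0 0; 0 0 0 0 0 0; 0 0 0 0 0 0; 0 0 0 0 0 0; 0 0 0 0 0 0", gripper=-1)

```text
clock: 7.35
eef_pos: [0.4457, -0.3181, 0.0288]
tool_rot: [-0.0, 0.999, -0.055, -0.0]
ft_force: [-0.7, 1.1, 5.4]
opening: 0.0197
```

Gripped: the opening is 19.7 mm. Now I'll slide it to zero, which is tool +y.

>>> servo_tool(series="0 0.01 0 0 0 0; 0 0.02 0 0 0 0; 0 0.03 0 0 0 0; 0 0.04 0 0 0 0; 0 0.05 0 0 0 0; 0 0.06 0 0 0 0; 0 0.068 0 0 0 0; 0 0.074 0 0 0 0; 0 0.074 0 0 0 0; 0 0.074 0 0 0 0")

```text
clock: 8.35
eef_pos: [0.4363, -0.3938, 0.0288]
tool_rot: [0.001, 0.998, -0.056, -0.001]
ft_force: [-4.9, -1.5, 4.9]
opening: 0.0196
```

>>> servo_tool(series="0 0.001 0 0 0 0; 0 0.002 0 0 0 0; 0 0.003 0 0 0 0; 0 0.004 0 0 0 0; 0 0.005 0 0 0 0; 0 0.006 0 0 0 0; 0 0.006 0 0 0 0; 0 0.006 0 0 0 0; 0 0.006 0 0 0 0; 0 0.006 0 0 0 0")

```text
clock: 9.35
eef_pos: [0.436, -0.3956, 0.0287]
tool_rot: [-0.003, 0.999, -0.055, -0.001]
ft_force: [0.1, 12.4, 11.8]
opening: 0.0196
```

Zero is reached: it pushed back with 12 N at s = -0.346, as predicted. Release, rise and look again.

>>> servo_tool(series="0 -0.002 0 0 0 0; 0 -0.002 0 0 0 0; 0 -0.002 0 0 0 0; 0 -0.002 0 0 0 0; 0 -0.002 -0.03 0 0 0; 0 -0.002 -0.06 0 0 0; 0 -0.002 -0.09 0 0 0; 0 -0.002 -0.12 0 0 0; 0 -0.002 -0.15 0 0 0; 0 -0.002 -0.15 0 0 0", gripper=0)

```text
clock: 10.35
eef_pos: [0.4382, -0.3973, 0.1833]
tool_rot: [-0.0, 0.998, -0.055, 0.002]
ft_force: [-0.1, -1.2, 0.8]
opening: 0.0428
```

Run:
```python
from h import *
T=tool(); print(T.round(3), monitor.state()["opening"])
p,d=cams.grab_frame("top"); find("top",p); np.savez("t2.npz",p=p)
p,d=cams.grab_frame("scene");
a=p[255:365,95:240]; cv2.imwrite("pics/s2.png",cv2.resize(a,None,fx=4,fy=4))
```

```text
[[ 0.994 -0.109  0.005  0.438]
 [-0.109 -0.994  0.    -0.397]
 [ 0.005 -0.001 -1.     0.183]
 [ 0.     0.     0.     1.   ]] 0.042822321641260895
top red px [319.5 130.6] area 1309.0 z0 [ 0.6755 -0.1327  0.0627  0.0008] z40 [ 0.6631 -0.1268  0.0603  0.0008]
top red px [217.6 216.6] area 824.5 z0 [0.4156 0.1732 0.048  0.001 ] z40 [0.413  0.1677 0.0462 0.001 ]
top red px [422.5 207.1] area 95.5 z0 [ 0.4418 -0.4253  0.0177  0.0013] z40 [ 0.4382 -0.4085  0.017   0.0012]
top yellow px [191.9 147.5] area 1301.0 z0 [0.6252 0.255  0.0629 0.001 ] z40 [0.6147 0.2464 0.0605 0.001 ]
top yellow px [259.7 206.3] area 841.5 z0 [0.4458 0.0485 0.0487 0.0011] z40 [0.4421 0.0477 0.0469 0.001 ]
top green px [276.8 136.3] area 1221.5 z0 [ 0.6588 -0.0031  0.0607  0.0008] z40 [ 0.6471 -0.0021  0.0584  0.0008]
top green px [301.1 207. ] area 753.0 z0 [ 0.4433 -0.074   0.0456  0.0009] z40 [ 0.4396 -0.0703  0.0439  0.0009]
top blue px [234.3 142.1] area 1282.5 z0 [0.6422 0.1259 0.0623 0.0008] z40 [0.6311 0.1221 0.06   0.0008]
top blue px [179.9 242.8] area 796.5 z0 [0.3383 0.282  0.0467 0.0008] z40 [0.3386 0.2724 0.0449 0.0008]
```

>>> servo_tool(series="-0.004 -0.045 0 0 0 -0.05; -0.009 -0.09 0 0 0 -0.108; -0.013 -0.135 0 0 0 -0.108; -0.018 -0.18 0 0 0 -0.108; -0.022 -0.225 0 0 0 -0.108; -0.027 -0.27 0 0 0 -0.108; -0.031 -0.315 0 0 0 -0.108; -0.036 -0.36 0 0 0 -0.108; -0.04 -0.405 0 0 0 -0.108; -0.0445 -0.443 0 0 0 -0.108", gripper=-0.53)

```text
clock: 11.45
eef_pos: [0.4395, 0.052, 0.18]
tool_rot: [-0.003, 1.0, -0.001, -0.001]
ft_force: [0.9, -0.3, 0.2]
opening: 0.0197
```

>>> servo_tool(series="0 0 0 0 0 0; 0 0 0 0 0 0; 0 0 0 0 0 0; 0 0 0 0 0 0; 0 0 0.02 0 0 0; 0 0 0.04 0 0 0; 0 0 0.06 0 0 0; 0 0 0.08 0 0 0; 0 0 0.08 0 0 0; 0 0 0.08 0 0 0")

```text
clock: 12.45
eef_pos: [0.4393, 0.0515, 0.1002]
tool_rot: [-0.003, 1.0, -0.001, -0.001]
ft_force: [0.2, -0.1, -0.0]
opening: 0.0205
```

Run:
```python
from h import *
T=tool(); print(T.round(4), monitor.state()["opening"], "to yellow", (np.array([.442,.048])-T[:2,3]).round(4))
q,d=cams.grab_frame("wrist"); c=CAL["wrist"]
for v in range(224,250,2):
    u=250;X=c["hand_eye"]@np.r_[d[v,u]*np.array([(u-c["cx"])/c["fx"],(v-c["cy"])/c["fy"],1]),1];print(v,X[:3].round(3),end=" ")
cv2.imwrite("pics/w4.png",q)
```

```text
[[ 1.     -0.0028 -0.0027  0.4393]
 [-0.0028 -1.      0.0052  0.0515]
 [-0.0027 -0.0052 -1.      0.1002]
 [ 0.      0.      0.      1.    ]] 0.02048784593036243 to yellow [ 0.0027 -0.0035]
224 [ 0.079  0.    -0.173] 226 [-0.035 -0.006  0.076] 228 [-0.035 -0.006  0.073] 230 [-0.036 -0.006  0.07 ] 232 [-0.037 -0.006  0.068] 234 [-0.038 -0.006  0.065] 236 [-0.039 -0.006  0.063] 238 [-0.039 -0.006  0.06 ] 240 [-0.04  -0.006  0.059] 242 [-0.043 -0.006  0.059] 244 [-0.066 -0.007  0.099] 246 [-0.068 -0.007  0.099] 248 [-0.071 -0.007  0.099]
```

View pics/w4.png

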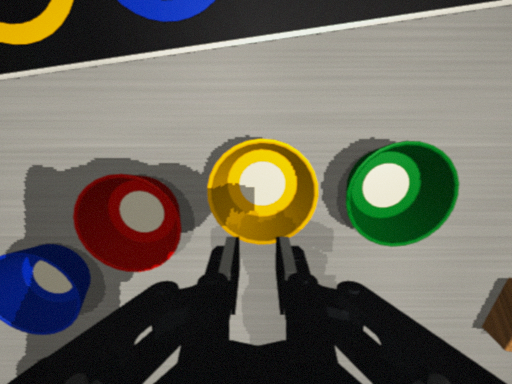

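The wrist view shows the yellow rim centred at about (263,191), i.e. at (0.443, 0.047), which agrees with the top camera. I'll centre on it and lower the fingers inside.

>>> servo_tool(series="0.003 0.0045 0 0 0 0; 0.003 0.0045 0.03 0 0 0; 0.003 0.0045 0.05 0 0 0; 0.003 0.0045 0.07 0 0 0; 0.003 0.0045 0.085 0 0 0; 0.003 0.0045 0.1 0 0 0; 0.003 0.0045 0.108 0 0 0; 0.003 0.0045 0.114 0 0 0; 0.003 0.0045 0.118 0 0 0; 0.003 0.0045 0.118 0 0 0")

```text
clock: 13.5
eef_pos: [0.443, 0.0477, -0.0173]
tool_rot: [-0.003, 1.0, -0.001, -0.001]
ft_force: [-0.6, 0.0, 0.3]
opening: 0.0201
```

>>> servo_tool(series="0 0 0 0 0 0; 0 0 0 0 0 0; 0 0 0 0 0 0; 0 0 0 0 0 0; 0 0 0 0 0 0; 0 0 0 0 0 0; 0 0 0 0 0 0; 0 0 0 0 0 0; 0 0 0 0 0 0; 0 0 0 0 0 0", gripper=0)

```text
clock: 14.5
eef_pos: [0.443, 0.0477, -0.0173]
tool_rot: [-0.003, 1.0, -0.001, -0.001]
ft_force: [-0.1, -0.0, -0.9]
opening: 0.0427
```

>>> servo_tool(series="0 0 0 0 0 0; 0 0 0 0 0 0; 0 0 0 0 0 0; 0 0 0 0 0 0; 0 0 0 0 0 0; 0 0 0 0 0 0; 0 0 0 0 0 0; 0 0 0 0 0 0; 0 0 0 0 0 0; 0 0 0 0 0 0", gripper=0.3)

```text
clock: 15.5
eef_pos: [0.443, 0.0477, -0.0172]
tool_rot: [-0.003, 1.0, -0.001, -0.001]
ft_force: [0.4, 0.3, -2.7]
opening: 0.0529
```

Run:
```python
from h import *
print(monitor.state()["opening"],monitor.state()["ft_force"])
q,d=cams.grab_frame("scene")
cv2.imwrite("pics/s5.png",cv2.resize(q[120:260,170:310],(560,560),interpolation=cv2.INTER_CUBIC))
```

```text
0.052932737693832624 [ 0.41325692  0.26296373 -2.70679773]
```

View pics/s5.png

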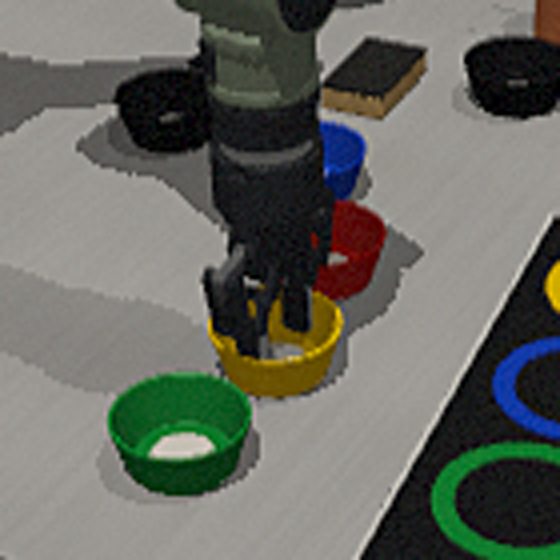

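The fingers are inside the yellow bowl and touch the wall at 53 mm opening. The -2.7 N hints at a slight upward pull, so I'll ease to a loose fit and drag that way.

>>> servo_tool(series="0 0 0 0 0 0; 0 0 0 0 0 0; 0 0 0 0 0 0; 0 0 0 0 0 0; 0 0 0 0 0 0; 0 0 0 0 0 0; 0 0 0 0 0 0; 0 0 0 0 0 0; 0 0 0 0 0 0; 0 0 0 0 0 0", gripper=0.15)

```text
clock: 16.55
eef_pos: [0.443, 0.0477, -0.0173]
tool_rot: [-0.003, 1.0, -0.001, -0.001]
ft_force: [0.7, 0.6, 0.1]
opening: 0.049
```

>>> servo_tool(series="0.01 -0.003 0 0 0 0; 0.02 -0.006 0 0 0 0; 0.032 -0.012 0 0 0 0; 0.044 -0.018 0 0 0 0; 0.056 -0.024 0 0 0 0; 0.068 -0.031 0 0 0 0; 0.08 -0.038 0 0 0 0; 0.091 -0.045 0 0 0 0; 0.102 -0.052 0 0 0 0; 0.11 -0.058 0 0 0 0")

```text
clock: 17.55
eef_pos: [0.5546, 0.091, -0.0173]
tool_rot: [-0.009, 1.0, 0.011, -0.001]
ft_force: [-2.6, 0.3, -0.4]
opening: 0.0491
```

>>> servo_tool(series="0.009 -0.012 0 0 0 0.005; 0.018 -0.024 0 0 0 0.01; 0.027 -0.037 0 0 0 0.015; 0.036 -0.05 0 0 0 0.022; 0.045 -0.063 0 0 0 0.022; 0.054 -0.076 0 0 0 0.022; 0.063 -0.088 0 0 0 0.022; 0.069 -0.099 0 0 0 0.022; 0.0725 -0.106 0 0 0 0.022; 0.0735 -0.1075 0 0 0 0.022")

```text
clock: 18.55
eef_pos: [0.6305, 0.1485, -0.0155]
tool_rot: [-0.028, 0.999, 0.044, -0.003]
ft_force: [-1.5, -1.1, -1.2]
opening: 0.0492
```

Run:
```python
from h import *
s=monitor.state(); print(s["joints"].round(3), s["dq"].round(3),s["tau"].round(1)); print(tool().round(3))
```

```text
[ 0.088  0.704 -0.167  0.703  0.057  3.141] [0.02  0.02  0.043 0.028 0.005 0.   ] [  0.8 -58.4  22.2  -0.3   0.6   0. ]
[[ 0.996  0.089 -0.008  0.63 ]
 [ 0.089 -0.994  0.056  0.148]
 [-0.003 -0.057 -0.998 -0.016]
 [ 0.     0.     0.     1.   ]]
```

Joint 6 hit its limit at yaw 0. I'll turn the jaws to yaw 90°, which leaves the wrist plenty of range.

```bash
cat >> h.py <<'E'
def go(x,y,z,yaw=np.pi/2):
    T=tool(); c,s=np.cos(yaw),np.sin(yaw); R=np.array([[c,s,0],[s,-c,0],[0,0,-1.]])
    print("d",(T[:3,:3].T@(np.array([x,y,z])-T[:3,3])).round(4),"rv",Ro.from_matrix(T[:3,:3].T@R).as_rotvec().round(3),"at",T[:3,3].round(4))
E
python3 -c "
from h import *
go(.6305,.1485,-.0165)"
```

```text
d [0.    0.    0.001] rv [-0.048 -0.04  -1.481] at [ 0.6305  0.1485 -0.0155]
```

>>> servo_tool(series="0 0 0.001 -0.02 -0.01 -0.14; 0 0 0.001 -0.02 -0.02 -0.28; 0 0 0.001 -0.03 -0.02 -0.42; 0 0 0.001 -0.03 -0.025 -0.56; 0 0 0.001 -0.035 -0.03 -0.7; 0 0 0.001 -0.04 -0.033 -0.84; 0 0 0.001 -0.042 -0.035 -0.98; 0 0 0.001 -0.045 -0.037 -1.12; 0 0 0.001 -0.047 -0.039 -1.26; 0 0 0.001 -0.048 -0.04 -1.4")

```text
clock: 19.55
eef_pos: [0.6305, 0.1487, -0.0163]
tool_rot: [-0.001, 0.733, 0.68, -0.001]
ft_force: [0.3, -0.1, 1.1]
opening: 0.049
```

```bash
python3 -c "
from h import *
print(monitor.state()['joints'].round(3),monitor.state()['ft_force'].round(1))
go(.60,.2558,-.017)
go(.628,.2558,-.017)
p,d=cams.grab_frame('top');find('top',p)"
```

```text
[ 0.118  0.707 -0.161  0.705 -0.     1.764] [ 0.3 -0.1  1.1]
d [ 0.1045 -0.0385  0.0007] rv [-0.002  0.001 -0.076] at [ 0.6305  0.1487 -0.0163]
d [ 0.1066 -0.0105  0.0007] rv [-0.002  0.001 -0.076] at [ 0.6305  0.1487 -0.0163]
top red px [319.5 130.6] area 1309.0 z0 [ 0.6754 -0.1326  0.0627  0.0008] z40 [ 0.6631 -0.1267  0.0603  0.0008]
top red px [422.5 207.1] area 96.5 z0 [ 0.442  -0.4253  0.0176  0.0013] z40 [ 0.4384 -0.4085  0.0169  0.0013]
top yellow px [236.5 144. ] area 193.0 z0 [0.6402 0.1348 0.0388 0.0021] z40 [0.6292 0.1307 0.0374 0.002 ]
top green px [276.9 136.2] area 1221.0 z0 [ 0.6588 -0.0032  0.0607  0.0008] z40 [ 0.6471 -0.0022  0.0584  0.0008]
top green px [301.1 207. ] area 754.0 z0 [ 0.4433 -0.074   0.0456  0.0009] z40 [ 0.4396 -0.0703  0.0439  0.0009]
top blue px [243.7 142.2] area 351.5 z0 [0.6421 0.1247 0.0614 0.001 ] z40 [0.631  0.1209 0.0591 0.001 ]
```

>>> servo_tool(series="0.01 -0.004 0.0005 0 0 -0.02; 0.021 -0.008 0.0005 0 0 -0.04; 0.032 -0.012 0.0005 0 0 -0.06; 0.043 -0.016 0.0005 0 0 -0.076; 0.055 -0.02 0.0005 0 0 -0.076; 0.067 -0.025 0.0005 0 0 -0.076; 0.079 -0.029 0.0005 0 0 -0.076; 0.09 -0.033 0.0005 0 0 -0.076; 0.099 -0.036 0.0005 0 0 -0.076; 0.1045 -0.0385 0.0005 0 0 -0.076")

```text
clock: 20.6
eef_pos: [0.5997, 0.2567, -0.0165]
tool_rot: [-0.0, 0.706, 0.709, -0.001]
ft_force: [1.4, -5.4, 4.7]
opening: 0.0496
```

```bash
python3 -c "
from h import *
go(.628,.2558,-.017)"
```

```text
d [-0.001   0.0283  0.0005] rv [-0.001  0.     0.004] at [ 0.5997  0.2567 -0.0165]
```

>>> servo_tool(series="0 0.003 0 0 0 0; 0 0.007 0 0 0 0; -0.001 0.011 0 0 0 0; -0.001 0.015 0 0 0 0; -0.001 0.019 0 0 0 0; -0.001 0.023 0 0 0 0; -0.001 0.026 0 0 0 0; -0.001 0.028 0 0 0 0; -0.001 0.028 0 0 0 0; -0.001 0.028 0 0 0 0")

```text
clock: 21.6
eef_pos: [0.6281, 0.2557, -0.0165]
tool_rot: [0.0, 0.706, 0.709, -0.0]
ft_force: [-2.3, -0.3, 0.1]
opening: 0.049
```

>>> servo_tool(series="0 0 0 0 0 0; 0 0 0 0 0 0; 0 0 0 0 0 0; 0 0 0 0 0 0; 0 0 -0.01 0 0 0; 0 0 -0.03 0 0 0; 0 0 -0.06 0 0 0; 0 0 -0.09 0 0 0; 0 0 -0.12 0 0 0; 0 0 -0.12 0 0 0", gripper=-0.53)

```text
clock: 22.6
eef_pos: [0.6318, 0.2569, 0.1097]
tool_rot: [0.002, 0.706, 0.709, 0.004]
ft_force: [1.1, 0.1, 0.1]
opening: 0.0199
```

```bash
python3 -c "
from h import *
print(monitor.state()['joints'].round(3))
p,d=cams.grab_frame('scene');find('scene',p)
p,d=cams.grab_frame('top');find('top',p)
go(.413,.168,.10)"
```

```text
[ 0.278  0.628  0.053  0.987 -0.     1.845]
scene red px [284.2 279.7] area 1447.5 z0 [ 0.6755 -0.1316  0.0598  0.0009] z40 [ 0.6926 -0.168   0.0567  0.0008]
scene red px [250.5 181.5] area 579.0 z0 [0.3965 0.202  0.0678 0.0028] z40 [0.4279 0.1485 0.0643 0.0027]
scene red px [126.1 298. ] area 226.0 z0 [ 0.3867 -0.3526  0.0265  0.0054] z40 [ 0.4186 -0.3777  0.0251  0.0051]
scene yellow px [326.4 188.5] area 915.5 z0 [0.6163 0.2753 0.0789 0.0024] z40 [0.6364 0.2181 0.0749 0.0023]
scene green px [300.2 245.3] area 1092.0 z0 [ 0.6591 -0.0022  0.0593  0.0012] z40 [ 0.6769 -0.0452  0.0563  0.0012]
scene green px [215.1 223.9] area 489.0 z0 [ 0.4134 -0.0321  0.0483  0.0011] z40 [ 0.444  -0.0737  0.0459  0.0011]
scene blue px [314.2 216.8] area 871.5 z0 [0.6424 0.1264 0.0598 0.0011] z40 [0.6612 0.0768 0.0568 0.0011]
scene blue px [246.8 159.8] area 447.5 z0 [0.3169 0.3177 0.0631 0.003 ] z40 [0.3524 0.2583 0.0599 0.0028]
top red px [319.5 130.6] area 1306.0 z0 [ 0.6755 -0.1326  0.0626  0.0008] z40 [ 0.6631 -0.1267  0.0603  0.0008]
top red px [217.5 216.7] area 826.0 z0 [0.4158 0.1734 0.048  0.001 ] z40 [0.4131 0.1679 0.0462 0.001 ]
top red px [422.5 207.1] area 94.5 z0 [ 0.4418 -0.4256  0.0175  0.0014] z40 [ 0.4381 -0.4088  0.0168  0.0013]
top yellow px [192.4 147.2] area 1142.0 z0 [0.6262 0.253  0.0608 0.0014] z40 [0.6157 0.2445 0.0586 0.0013]
top green px [276.8 136.3] area 1217.5 z0 [ 0.6588 -0.0031  0.0606  0.0008] z40 [ 0.6471 -0.0021  0.0583  0.0008]
top green px [301.3 206.9] area 754.5 z0 [ 0.4434 -0.0741  0.0457  0.001 ] z40 [ 0.4397 -0.0704  0.044   0.0009]
top blue px [234.3 142.1] area 1285.5 z0 [0.6422 0.1258 0.0624 0.0008] z40 [0.6311 0.1221 0.0601 0.0008]
top blue px [187.1 236.6] area 177.5 z0 [0.35   0.2703 0.033  0.0041] z40 [0.3498 0.2612 0.0318 0.004 ]
d [-0.0871 -0.2164  0.0046] rv [ 0.002 -0.     0.004] at [0.629 0.256 0.105]
```

>>> servo_tool(series="-0.017 -0.043 0 0 0 0; -0.034 -0.086 0 0 0 0; -0.051 -0.129 0 0 0 0; -0.068 -0.17 0 0 0 0; -0.08 -0.2 0 0 0 0; -0.087 -0.2165 0 0 0 0; -0.087 -0.2165 0 0 0 0; -0.087 -0.2165 0 0 0 0; -0.087 -0.2165 0 0 0 0; -0.087 -0.2165 0 0 0 0")

```text
clock: 23.7
eef_pos: [0.4138, 0.1684, 0.1044]
tool_rot: [0.001, 0.706, 0.709, 0.001]
ft_force: [-0.9, 1.3, 0.3]
opening: 0.0202
```

```bash
cat >> h.py <<'E'
def dep(n,cx,cy,lo=.03,hi=.046,r=.075):
    "fit circle to pixels of rim height near (cx,cy)"
    c=CAL[n]; p,d=cams.grab_frame(n); v,u=np.mgrid[:384,:512]; X=np.stack([(u-c["cx"])/c["fx"]*d,(v-c["cy"])/c["fy"]*d,d],-1)
    W=(X-c["t"])@c["R"]; k=(d>0)&(W[...,2]>lo)&(W[...,2]<hi)&(np.hypot(W[...,0]-cx,W[...,1]-cy)<r)
    w=W[k][:,:2]; o,R=cv2.minEnclosingCircle(w.astype(np.float32)); print(n,"rim n",k.sum(),"mec",np.round(o,4),round(R,4),"range",w.min(0).round(4),w.max(0).round(4)); return p
E
python3 -c "
from h import *
for a in((.6256,.2558),(.413,.168),(.44,-.07)): dep('top',*a)
p=dep('scene',.6256,.2558); cv2.imwrite('pics/s6.png',cv2.resize(p[140:300,230:390],(560,560),interpolation=cv2.INTER_CUBIC))
go(.413,.168,-.017)"
```

```text
top rim n 202 mec [0.6257 0.2505] 0.0481 range [0.5827 0.2038] [0.6713 0.297 ]
top rim n 115 mec [0.4114 0.1631] 0.0468 range [0.3659 0.1201] [0.457  0.1768]
top rim n 239 mec [ 0.4395 -0.0731] 0.0476 range [ 0.3941 -0.1203] [ 0.4854 -0.027 ]
scene rim n 242 mec [0.6275 0.2533] 0.0504 range [0.5814 0.203 ] [0.6758 0.3013]
d [-0.0002 -0.0004  0.1214] rv [ 0.002 -0.     0.004] at [0.4132 0.1682 0.1044]
```

View pics/s6.png

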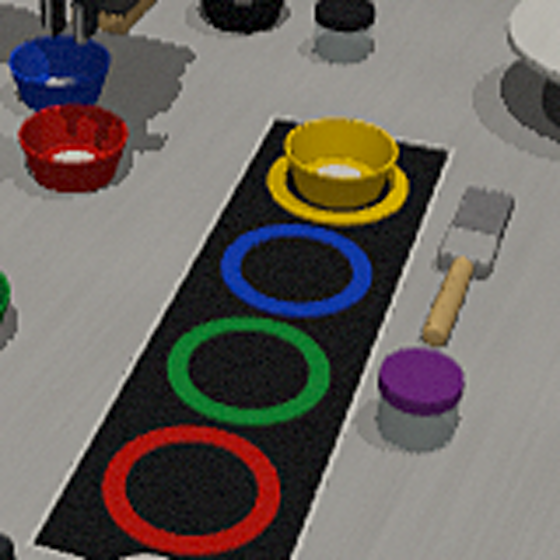

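The yellow bowl sits well inside its ring, about 2-3 mm off. Now the red bowl.

>>> servo_tool(series="0 0 0.03 0 0 0; 0 0 0.055 0 0 0; 0 0 0.075 0 0 0; 0 0 0.09 0 0 0; 0 0 0.102 0 0 0; 0 0 0.111 0 0 0; 0 0 0.117 0 0 0; 0 0 0.121 0 0 0; 0 0 0.121 0 0 0; 0 0 0.121 0 0 0")

```text
clock: 24.9
eef_pos: [0.4137, 0.1683, -0.0163]
tool_rot: [0.001, 0.706, 0.709, 0.001]
ft_force: [0.7, 0.4, -0.4]
opening: 0.0198
```

>>> servo_tool(series="0 0 0 0 0 0; 0 0 0 0 0 0; 0 0 0 0 0 0; 0 0 0 0 0 0; 0 0 0 0 0 0; -0.002 0.004 0 0 0 0; -0.008 0.012 0 0 0 0; -0.014 0.021 0 0 0 0; -0.02 0.03 0 0 0 0; -0.026 0.039 0 0 0 0", gripper=0.15)

```text
clock: 25.9
eef_pos: [0.4541, 0.1417, -0.0163]
tool_rot: [0.001, 0.706, 0.708, 0.001]
ft_force: [-0.5, -0.2, -0.8]
opening: 0.0493
```

```bash
python3 -c "
from h import *
print(monitor.state()['ft_force'].round(1))
go(.55,.08,-.017);go(.555,-.02,-.017)"
```

```text
[-0.5 -0.2 -0.8]
d [-0.062   0.0957  0.001 ] rv [0.003 0.    0.004] at [ 0.4541  0.1417 -0.0163]
d [-0.1621  0.1003  0.001 ] rv [0.003 0.    0.004] at [ 0.4541  0.1417 -0.0163]
```

>>> servo_tool(series="-0.006 0.01 0 0 0 0; -0.013 0.021 0 0 0 0; -0.02 0.033 0 0 0 0; -0.028 0.045 0 0 0 0; -0.036 0.057 0 0 0 0; -0.044 0.069 0 0 0 0; -0.052 0.08 0 0 0 0; -0.06 0.09 0 0 0 0; -0.07 0.096 0 0 0 0; -0.082 0.098 0 0 0 0")

```text
clock: 26.9
eef_pos: [0.5535, 0.0595, -0.0159]
tool_rot: [0.001, 0.706, 0.709, 0.001]
ft_force: [-0.5, 1.7, 0.2]
opening: 0.049
```

>>> servo_tool(series="-0.012 0.002 0 0 0 0; -0.025 0.004 0 0 0 0; -0.038 0.005 0 0 0 0; -0.051 0.005 0 0 0 0; -0.064 0.005 0 0 0 0; -0.077 0.006 0 0 0 0; -0.09 0.007 0 0 0 0; -0.103 0.009 0 0 0 0; -0.115 0.012 0 0 0 0; -0.125 0.015 0 0 0 0")

```text
clock: 27.9
eef_pos: [0.5692, -0.0666, -0.0159]
tool_rot: [0.001, 0.706, 0.708, 0.001]
ft_force: [-0.5, 1.7, -0.7]
opening: 0.0491
```

```bash
python3 -c "
from h import *
print(monitor.state()['ft_force'].round(1))
go(.63,-.132,-.017);go(.6775,-.132,-.017)"
```

```text
[-0.5  1.7 -0.7]
d [-0.0656  0.0605  0.0013] rv [ 0.004 -0.     0.004] at [ 0.5692 -0.0666 -0.0159]
d [-0.0658  0.108   0.0015] rv [ 0.004 -0.     0.004] at [ 0.5692 -0.0666 -0.0159]
```

>>> servo_tool(series="-0.008 0.008 0.0005 0 0 0; -0.016 0.015 0.0005 0 0 0; -0.024 0.022 0.0005 0 0 0; -0.033 0.03 0.0005 0 0 0; -0.042 0.038 0.0005 0 0 0; -0.05 0.046 0.0005 0 0 0; -0.057 0.053 0.0005 0 0 0; -0.063 0.058 0.0005 0 0 0; -0.0655 0.061 0.0005 0 0 0; -0.0655 0.065 0.0005 0 0 0")

```text
clock: 28.9
eef_pos: [0.6337, -0.1329, -0.0163]
tool_rot: [0.001, 0.706, 0.708, 0.0]
ft_force: [-5.6, 0.4, 6.2]
opening: 0.0491
```

```bash
python3 -c "
from h import *
print(monitor.state()['ft_force'].round(1))
go(.6775,-.132,-.017)"
```

```text
[-5.6  0.4  6.2]
d [0.0007 0.0438 0.0008] rv [0.002 0.001 0.003] at [ 0.6337 -0.1329 -0.0163]
```

>>> servo_tool(series="0 0.005 0 0 0 0; 0 0.011 0 0 0 0; 0 0.017 0 0 0 0; 0 0.023 0 0 0 0; 0 0.029 0 0 0 0; 0 0.035 0 0 0 0; 0 0.04 0 0 0 0; 0 0.0435 0 0 0 0; 0 0.0435 0 0 0 0; 0 0.0435 0 0 0 0")

```text
clock: 29.9
eef_pos: [0.6781, -0.1327, -0.0162]
tool_rot: [0.002, 0.706, 0.708, 0.001]
ft_force: [-0.9, 0.2, 2.4]
opening: 0.049
```

>>> servo_tool(series="0 0 0 0 0 0; 0 0 0 0 0 0; 0 0 0 0 0 0; 0 0 0 0 0 0; 0 0 -0.01 0 0 0; 0 0 -0.03 0 0 0; 0 0 -0.06 0 0 0; 0 0 -0.09 0 0 0; 0 0 -0.12 0 0 0; 0 0 -0.12 0 0 0", gripper=-0.53)

```text
clock: 30.9
eef_pos: [0.6813, -0.1337, 0.1102]
tool_rot: [0.006, 0.706, 0.708, 0.003]
ft_force: [0.3, -0.4, 0.8]
opening: 0.0202
```

```bash
python3 -c "
from h import *
p=dep('top',.44,-.07);find('top',p,200)
go(.44,-.071,.1)"
```

```text
Traceback (most recent call last):
  File "h.py", line 43, in dep
    w=W[k][:,:2]; o,R=cv2.minEnclosingCircle(w.astype(np.float32)); print(n,"rim n",k.sum(),"mec",np.round(o,4),round(R,4),"range",w.min(0).round(4),w.max(0).round(4)); return p
                                                                                                                                   ~~~~~^^^
ValueError: zero-size array to reduction operation minimum which has no identity
```

>>> servo_tool(series="0.012 -0.045 0 0 0 0; 0.024 -0.09 0 0 0 0; 0.036 -0.135 0 0 0 0; 0.048 -0.18 0 0 0 0; 0.058 -0.22 0 0 0 0; 0.0627 -0.24 0 0 0 0; 0.0627 -0.24 0 0 0 0; 0.0627 -0.24 0 0 0 0; 0.0627 -0.24 0 0 0 0; 0.0627 -0.24 0 0 0 0")

```text
clock: 31.95
eef_pos: [0.441, -0.0717, 0.105]
tool_rot: [0.005, 0.706, 0.708, 0.002]
ft_force: [-0.3, 0.3, 0.0]
opening: 0.0201
```

```bash
python3 -c "
from h import *
p=dep('top',.6755,-.132)
p=dep('scene',.6755,-.132);find('scene',p,200)
T=tool();q,d=cams.grab_frame('wrist');cv2.imwrite('pics/w7.png',q)
m=masks(q)['green'];cs,_=cv2.findContours(m,0,1)
for c in cs:
  if cv2.contourArea(c)>800:
    w=np.array([wray(u,v,.04,T)[:2] for u,v in c[:,0]]);o,R=cv2.minEnclosingCircle(w.astype(np.float32));print('wrist',np.round(o,4),R,w.min(0),w.max(0))
go(.44,-.071,-.017)"
```

```text
top rim n 200 mec [ 0.6753 -0.1294] 0.0487 range [ 0.634  -0.1755] [ 0.7231 -0.0818]
scene rim n 376 mec [ 0.6774 -0.1267] 0.0491 range [ 0.6323 -0.175 ] [ 0.7262 -0.079 ]
scene red px [285.4 275.9] area 1792.5 z0 [ 0.6695 -0.1163  0.0738  0.0029] z40 [ 0.6869 -0.1535  0.07    0.0027]
scene red px [126.1 298. ] area 226.0 z0 [ 0.3867 -0.3526  0.0265  0.0054] z40 [ 0.4186 -0.3777  0.0251  0.0051]
scene yellow px [326.3 189. ] area 921.5 z0 [0.6204 0.2776 0.079  0.0029] z40 [0.6403 0.2202 0.075  0.0027]
scene green px [217.8 222.4] area 420.0 z0 [ 0.4133 -0.0322  0.0484  0.0012] z40 [ 0.4438 -0.0737  0.0459  0.0011]
scene green px [301.6 242.6] area 353.5 z0 [ 6.585e-01 -1.000e-04  5.400e-02  6.200e-03] z40 [ 0.6764 -0.0433  0.0512  0.0059]
scene blue px [314.2 216.8] area 870.5 z0 [0.6424 0.1265 0.0598 0.0011] z40 [0.6611 0.0768 0.0567 0.0011]
scene blue px [246.7 160.4] area 472.5 z0 [0.3186 0.3097 0.0675 0.0043] z40 [0.3539 0.2507 0.064  0.0041]
wrist [ 0.4393 -0.072 ] 0.04768085852265358 [ 0.39249318 -0.11054953] [ 0.48643592 -0.02476326]
wrist [ 0.6264 -0.002 ] 0.05208033323287964 [ 0.57477944 -0.05342434] [0.6562212  0.05000369]
d [ 0.0009 -0.0013  0.1219] rv [0.009 0.003 0.003] at [ 0.4402 -0.0715  0.1049]
```

>>> servo_tool(series="0 0 0.03 0.005 0 0; 0 0 0.055 0.009 0 0; 0 0 0.075 0.009 0 0; 0 0 0.09 0.009 0 0; 0 0 0.102 0.009 0 0; 0 0 0.111 0.009 0 0; 0 0 0.117 0.009 0 0; 0 0 0.1215 0.009 0 0; 0 0 0.1215 0.009 0 0; 0 0 0.1215 0.009 0 0")

```text
clock: 33.1
eef_pos: [0.4417, -0.0719, -0.0163]
tool_rot: [0.001, 0.706, 0.708, -0.001]
ft_force: [-0.6, -0.4, 0.4]
opening: 0.0204
```

>>> servo_tool(series="0 0 0 0 0 0; 0 0 0 0 0 0; 0 0 0 0 0 0; 0 0 0 0 0 0; 0 0 0 0 0 0; 0.004 0.002 0 0 0 0; 0.011 0.007 0 0 0 0; 0.019 0.013 0 0 0 0; 0.027 0.02 0 0 0 0; 0.035 0.028 0 0 0 0", gripper=0.15)

```text
clock: 34.1
eef_pos: [0.4698, -0.0361, -0.0165]
tool_rot: [0.001, 0.706, 0.708, -0.001]
ft_force: [-3.0, -2.6, 2.1]
opening: 0.0491
```

```bash
python3 -c "
from h import *
print(monitor.state()['ft_force'].round(1))
go(.55,-.001,-.017);go(.6605,-.0025,-.017)"
```

```text
[-3.  -2.6  2.1]
d [0.0348 0.0803 0.0004] rv [-0.     0.003  0.004] at [ 0.4698 -0.0361 -0.0165]
d [0.0329 0.1908 0.0004] rv [-0.     0.003  0.004] at [ 0.4698 -0.0361 -0.0165]
```

>>> servo_tool(series="0.007 0.008 0 0 0 0; 0.014 0.017 0 0 0 0; 0.02 0.027 0 0 0 0; 0.026 0.038 0 0 0 0; 0.031 0.05 0 0 0 0; 0.0345 0.062 0 0 0 0; 0.0345 0.074 0 0 0 0; 0.0345 0.086 0 0 0 0; 0.034 0.098 0 0 0 0; 0.034 0.11 0 0 0 0")

```text
clock: 35.1
eef_pos: [0.5795, -0.0, -0.017]
tool_rot: [-0.0, 0.706, 0.709, -0.001]
ft_force: [-4.8, -0.6, 3.5]
opening: 0.0492
```

```bash
python3 -c "
from h import *
print(monitor.state()['ft_force'].round(1))
go(.6605,-.0022,-.017)"
```

```text
[-4.8 -0.6  3.5]
d [-0.0026  0.081  -0.0002] rv [-0.002  0.001  0.004] at [ 0.5795 -0.     -0.017 ]
```

>>> servo_tool(series="0 0.01 0 0 0 0; -0.0005 0.021 0 0 0 0; -0.001 0.032 0 0 0 0; -0.0015 0.043 0 0 0 0; -0.002 0.054 0 0 0 0; -0.002 0.064 0 0 0 0; -0.0025 0.072 0 0 0 0; -0.0025 0.078 0 0 0 0; -0.0025 0.081 0 0 0 0; -0.0025 0.081 0 0 0 0")

```text
clock: 36.1
eef_pos: [0.6607, -0.0017, -0.0172]
tool_rot: [-0.001, 0.705, 0.709, -0.001]
ft_force: [-4.3, 1.5, 4.0]
opening: 0.0493
```

>>> servo_tool(series="0 0 0 0 0 0; 0 0 0 0 0 0; 0 0 0 0 0 0; 0 0 0 0 0 0; 0 0 -0.01 0 0 0; 0 0 -0.03 0 0 0; 0 0 -0.06 0 0 0; 0 0 -0.09 0 0 0; 0 0 -0.12 0 0 0; 0 0 -0.12 0 0 0", gripper=-0.53)

```text
clock: 37.1
eef_pos: [0.6647, -0.002, 0.1089]
tool_rot: [0.003, 0.705, 0.709, 0.002]
ft_force: [1.5, 0.3, 0.6]
opening: 0.0202
```

>>> servo_tool(series="0.035 -0.04 0 0 0 0; 0.07 -0.08 0 0 0 0; 0.1 -0.115 0 0 0 0; 0.13 -0.15 0 0 0 0; 0.16 -0.185 0 0 0 0; 0.19 -0.22 0 0 0 0; 0.22 -0.255 0 0 0 0; 0.245 -0.285 0 0 0 0; 0.26 -0.305 0 0 0 0; 0.271 -0.318 0 0 0 0")

```text
clock: 38.1
eef_pos: [0.3433, 0.2683, 0.1061]
tool_rot: [0.003, 0.705, 0.709, 0.002]
ft_force: [0.0, 0.0, 0.6]
opening: 0.0198
```

```bash
cat >> h.py <<'E'
def wr(k):
    T=tool();q,d=cams.grab_frame('wrist')
    for c in cv2.findContours(masks(q)[k],0,1)[0]:
        if cv2.contourArea(c)>800:
            w=np.array([wray(u,v,.04,T)[:2] for u,v in c[:,0]]);o,R=cv2.minEnclosingCircle(w.astype(np.float32));print('wrist',k,np.round(o,4),round(R,4))
    return q
E
python3 -c "
from h import *
p=dep('top',.6588,-.0025);find('top',p,200)
p=dep('scene',.6588,-.0025);dep('scene',.338,.272)
wr('blue')
go(.3385,.2724,-.017)"
```

```text
top rim n 215 mec [ 0.6564 -0.005 ] 0.0478 range [ 0.6109 -0.0499] [0.703 0.041]
top red px [319.8 130.2] area 1317.5 z0 [ 0.6763 -0.1326  0.0631  0.0011] z40 [ 0.6639 -0.1269  0.0606  0.0011]
top yellow px [191.9 147.4] area 1300.0 z0 [0.6266 0.2552 0.0629 0.0012] z40 [0.616  0.2466 0.0606 0.0011]
top green px [276.9 136.2] area 1210.5 z0 [ 0.6592 -0.0037  0.0604  0.0009] z40 [ 0.6474 -0.0026  0.0582  0.0009]
top blue px [234.3 142.1] area 1285.5 z0 [0.6422 0.1259 0.0624 0.0008] z40 [0.631  0.1221 0.0601 0.0008]
top blue px [184.  242.8] area 342.0 z0 [0.3386 0.2808 0.0458 0.0008] z40 [0.3388 0.2713 0.0441 0.0008]
scene rim n 322 mec [ 0.6593 -0.0033] 0.0497 range [ 0.6113 -0.0529] [0.7063 0.0454]
scene rim n 190 mec [0.3415 0.2723] 0.0507 range [0.2948 0.2234] [0.3885 0.3196]
wrist blue [0.5994 0.1556] 0.0528
wrist blue [0.3382 0.272 ] 0.0477
d [ 0.0051 -0.0081  0.1231] rv [0.008 0.002 0.005] at [0.3457 0.2676 0.1062]
```

>>> servo_tool(series="0.005 -0.0065 0 0.005 0 0; 0.005 -0.0065 0.02 0.008 0 0; 0.005 -0.0065 0.045 0.008 0 0; 0.005 -0.0065 0.065 0.008 0 0; 0.005 -0.0065 0.085 0.008 0 0; 0.005 -0.0065 0.1 0.008 0 0; 0.005 -0.0065 0.11 0.008 0 0; 0.005 -0.0065 0.118 0.008 0 0; 0.005 -0.0065 0.1225 0.008 0 0; 0.005 -0.0065 0.1225 0.008 0 0")

```text
clock: 39.3
eef_pos: [0.3401, 0.2722, -0.0166]
tool_rot: [0.001, 0.705, 0.709, -0.001]
ft_force: [0.3, 0.2, -0.3]
opening: 0.02
```

>>> servo_tool(series="0 0 0 0 0 0; 0 0 0 0 0 0; 0 0 0 0 0 0; 0 0 0 0 0 0; 0 0 0 0 0 0; -0.004 0.002 0 0 0 0; -0.011 0.007 0 0 0 0; -0.019 0.013 0 0 0 0; -0.027 0.021 0 0 0 0; -0.036 0.03 0 0 0 0", gripper=0.15)

```text
clock: 40.3
eef_pos: [0.3708, 0.2355, -0.0165]
tool_rot: [0.0, 0.705, 0.709, -0.001]
ft_force: [-1.6, 2.3, 1.4]
opening: 0.0491
```

```bash
python3 -c "
from h import *
print(monitor.state()['ft_force'].round(1))
go(.48,.124,-.017);go(.6441,.1255,-.017)"
```

```text
[-1.6  2.3  1.4]
d [-0.112   0.1086  0.0006] rv [-0.001  0.002  0.005] at [ 0.3708  0.2355 -0.0165]
d [-0.1114  0.2727  0.0005] rv [-0.001  0.002  0.005] at [ 0.3708  0.2355 -0.0165]
```

>>> servo_tool(series="-0.011 0.01 0 0 0 0; -0.022 0.021 0 0 0 0; -0.034 0.032 0 0 0 0; -0.046 0.043 0 0 0 0; -0.058 0.055 0 0 0 0; -0.07 0.067 0 0 0 0; -0.082 0.079 0 0 0 0; -0.093 0.09 0 0 0 0; -0.103 0.1 0 0 0 0; -0.112 0.11 0 0 0 0")

```text
clock: 41.3
eef_pos: [0.4819, 0.1229, -0.0165]
tool_rot: [0.0, 0.706, 0.709, -0.001]
ft_force: [-1.5, 1.6, 1.7]
opening: 0.0491
```

```bash
python3 -c "
from h import *
print(monitor.state()['ft_force'].round(1))
go(.58,.125,-.017);go(.6441,.1255,-.017)"
```

```text
[-1.5  1.6  1.7]
d [0.0017 0.0981 0.0004] rv [-0.001  0.002  0.004] at [ 0.4819  0.1229 -0.0165]
d [0.0019 0.1623 0.0003] rv [-0.001  0.002  0.004] at [ 0.4819  0.1229 -0.0165]
```

>>> servo_tool(series="0 0.009 0 0 0 0; 0 0.019 0 0 0 0; 0.0005 0.03 0 0 0 0; 0.001 0.041 0 0 0 0; 0.001 0.052 0 0 0 0; 0.0015 0.063 0 0 0 0; 0.002 0.074 0 0 0 0; 0.002 0.084 0 0 0 0; 0.002 0.093 0 0 0 0; 0.002 0.1 0 0 0 0")

```text
clock: 42.3
eef_pos: [0.5828, 0.1254, -0.0167]
tool_rot: [0.0, 0.706, 0.709, -0.001]
ft_force: [-1.2, -0.2, 0.5]
opening: 0.0495
```

```bash
python3 -c "
from h import *
go(.6441,.1257,-.017)"
```

```text
d [0.     0.0613 0.0003] rv [-0.001  0.002  0.004] at [ 0.5828  0.1254 -0.0167]
```

>>> servo_tool(series="0 0.008 0 0 0 0; 0 0.017 0 0 0 0; 0 0.026 0 0 0 0; 0 0.035 0 0 0 0; 0 0.043 0 0 0 0; 0 0.05 0 0 0 0; 0 0.056 0 0 0 0; 0 0.0605 0 0 0 0; 0 0.061 0 0 0 0; 0 0.061 0 0 0 0")

```text
clock: 43.3
eef_pos: [0.6444, 0.1256, -0.0167]
tool_rot: [0.001, 0.706, 0.709, -0.001]
ft_force: [0.5, 0.2, -0.1]
opening: 0.0489
```

>>> servo_tool(series="0 0 0 0 0 0; 0 0 0 0 0 0; 0 0 0 0 0 0; 0 0 0 0 0 0; 0 0 -0.01 0 0 0; 0 0 -0.03 0 0 0; 0 0 -0.06 0 0 0; 0 0 -0.09 0 0 0; 0 0 -0.12 0 0 0; 0 0 -0.12 0 0 0", gripper=-0.53)

```text
clock: 44.3
eef_pos: [0.6481, 0.1263, 0.1093]
tool_rot: [0.004, 0.706, 0.709, 0.003]
ft_force: [0.5, -0.2, -0.2]
opening: 0.0201
```

>>> servo_tool(series="-0.03 -0.04 -0.02 0 0 0; -0.06 -0.08 -0.04 0 0 0; -0.09 -0.12 -0.06 0 0 0; -0.12 -0.16 -0.08 0 0 0; -0.15 -0.2 -0.08 0 0 0; -0.18 -0.24 -0.08 0 0 0; -0.2 -0.26 -0.08 0 0 0; -0.2 -0.26 -0.08 0 0 0; -0.2 -0.26 -0.08 0 0 0; -0.2 -0.26 -0.08 0 0 0")

```text
clock: 45.3
eef_pos: [0.389, -0.0746, 0.1874]
tool_rot: [0.004, 0.705, 0.709, 0.003]
ft_force: [0.3, 0.4, 0.2]
opening: 0.0204
```

```bash
cat > chk.py <<'E'
from h import *
RG=dict(yellow=(.6256,.2558),blue=(.6422,.1262),green=(.6588,-.0026),red=(.6755,-.1321))
c=CAL["top"]; p,d=cams.grab_frame("top"); s,_=cams.grab_frame("scene")
np.savez("chk.npz",p=p,s=s)
# gap method: dark plate pixels between ring inner... use white floor disc & rim outline by depth
v,u=np.mgrid[:384,:512]; X=np.stack([(u-c["cx"])/c["fx"]*d,(v-c["cy"])/c["fy"]*d,d],-1); W=(X-c["t"])@c["R"]
for k,(a,b) in RG.items():
    m=(d>0)&(W[...,2]>.025)&(W[...,2]<.05)&(np.hypot(W[...,0]-a,W[...,1]-b)<.08)
    if m.sum()<20: print(k,"none"); continue
    w=np.array([ray("top",x,y,.04)[:2] for x,y in zip(u[m],v[m])]).astype(np.float32)
    o,R=cv2.minEnclosingCircle(w); print(k,"off mm",np.round((np.array(o)-[a,b])*1000,1),"R",round(R,4))
cv2.imwrite("pics/chk_%d.png"%(monitor.state()["clock"]*10),np.vstack([cv2.resize(p[100:180,150:360],(760,290),interpolation=cv2.INTER_CUBIC),cv2.resize(s[155:315,225:385],(300,300),interpolation=cv2.INTER_CUBIC).repeat(1,0) if 0 else cv2.copyMakeBorder(cv2.resize(s[155:315,220:380],(310,310),interpolation=cv2.INTER_CUBIC),0,0,0,450,0)]))
E
python3 chk.py; ls pics
```

```text
yellow off mm [-0.5 -4.9] R 0.0474
blue off mm [-0.5 17.1] R 0.0633
green off mm [  0.6 -17.8] R 0.0626
red off mm [0.2 3.9] R 0.0477
chk_454.png
con.png
con_s.png
s1.png
s2.png
s5.png
s6.png
scene0.png
top0.png
w2.png
w3.png
w4.png
w7.png
```

```bash
sed -i 's/<\.08)/<.062)/' chk.py; python3 chk.py; ls pics|grep chk
```

```text
yellow off mm [-0.5 -4.9] R 0.0474
blue off mm [-0.7  0.5] R 0.0474
green off mm [-2.3 -1.9] R 0.0475
red off mm [0.2 3.9] R 0.0477
chk_454.png
chk_455.png
```

View pics/chk_454.png

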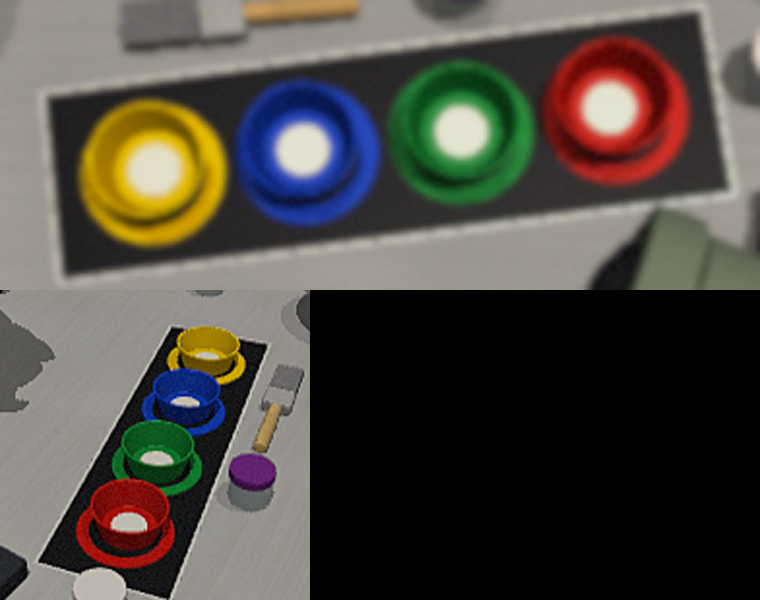

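Blue is centred. Red is about 4 mm off in y, yellow about 5 mm, green 2-3 mm. I'll nudge red and yellow so they are properly in the middle.

>>> servo_tool(series="-0.01 0.045 0 0 0 0; -0.02 0.09 0 0 0 0; -0.03 0.135 0 0 0 0; -0.04 0.18 0 0 0 0; -0.048 0.22 0.02 0 0 0; -0.053 0.26 0.05 0 0 0; -0.053 0.283 0.08 0 0 0; -0.053 0.283 0.08 0 0 0; -0.053 0.283 0.08 0 0 0; -0.053 0.283 0.08 0 0 0")

```text
clock: 46.5
eef_pos: [0.6729, -0.125, 0.1107]
tool_rot: [0.004, 0.705, 0.71, 0.003]
ft_force: [0.0, -0.0, 0.0]
opening: 0.0201
```

```bash
python3 -c "
from h import *
go(.6757,-.1285,-.0165); wr('red')"
```

```text
d [-0.0033  0.0015  0.1273] rv [0.01  0.001 0.007] at [ 0.6729 -0.125   0.1107]
wrist red [ 0.6735 -0.1222] 0.0542
```

>>> servo_tool(series="-0.0033 0.002 0 0.005 0 0; -0.0033 0.002 0.025 0.01 0 0.005; -0.0033 0.002 0.05 0.01 0 0.007; -0.0033 0.002 0.07 0.01 0 0.007; -0.0033 0.002 0.088 0.01 0 0.007; -0.0033 0.002 0.102 0.01 0 0.007; -0.0033 0.002 0.114 0.01 0 0.007; -0.0033 0.002 0.122 0.01 0 0.007; -0.0033 0.002 0.127 0.01 0 0.007; -0.0033 0.002 0.127 0.01 0 0.007")

```text
clock: 47.55
eef_pos: [0.6763, -0.1287, -0.0159]
tool_rot: [0.001, 0.707, 0.707, -0.0]
ft_force: [0.5, 0.7, -0.5]
opening: 0.0201
```

>>> servo_tool(series="0 0 0 0 0 0; 0 0 0 0 0 0; 0 0 0 0 0 0; 0 0 0 0 0 0; 0 0 0 0 0 0; 0 0 0 0 0 0; 0 0 0 0 0 0; 0 0 0 0 0 0; 0 0 0 0 0 0; 0 0 0 0 0 0", gripper=0.2)

```text
clock: 48.55
eef_pos: [0.6768, -0.1288, -0.0155]
tool_rot: [0.001, 0.707, 0.707, -0.0]
ft_force: [2.4, -1.0, 1.6]
opening: 0.0513
```

```bash
python3 -c "
from h import *
print(monitor.state()['opening'],monitor.state()['ft_force'].round(1))
go(.676,-.1346,-.0165)"
```

```text
0.05128688502568945 [ 2.4 -1.   1.6]
d [-0.0057 -0.0008  0.001 ] rv [ 0.001  0.002 -0.   ] at [ 0.6768 -0.1288 -0.0155]
```

Push, release, rise, then go over to yellow: world Δ ≈ (-0.051, +0.386).

>>> servo_tool(series="-0.001 0 0 0 0 0; -0.002 0 0 0 0 0; -0.003 0 0 0 0 0; -0.004 -0.0005 0 0 0 0; -0.005 -0.0005 0 0 0 0; -0.0057 -0.0005 0 0 0 0; -0.0057 -0.0005 0 0 0 0; -0.0057 -0.0005 0 0 0 0; -0.0057 -0.0005 0 0 0 0; -0.0057 -0.0005 0 0 0 0")

```text
clock: 49.55
eef_pos: [0.6759, -0.1345, -0.0157]
tool_rot: [0.001, 0.707, 0.707, -0.0]
ft_force: [-1.1, 3.1, 3.2]
opening: 0.0511
```

>>> servo_tool(series="0 0 0 0 0 0; 0 0 0 0 0 0; 0 0 0 0 0 0; 0 0 0 0 0 0; 0 0 -0.01 0 0 0; 0 0 -0.03 0 0 0; 0 0 -0.06 0 0 0; 0 0 -0.09 0 0 0; 0 0 -0.12 0 0 0; 0 0 -0.12 0 0 0", gripper=-0.53)

```text
clock: 50.55
eef_pos: [0.6794, -0.1355, 0.1106]
tool_rot: [0.005, 0.707, 0.707, 0.002]
ft_force: [0.2, -0.1, 0.5]
opening: 0.0203
```

>>> servo_tool(series="0.045 -0.006 0 0 0 0; 0.09 -0.012 0 0 0 0; 0.135 -0.018 0 0 0 0; 0.18 -0.024 0 0 0 0; 0.225 -0.03 0 0 0 0; 0.27 -0.036 0 0 0 0; 0.315 -0.042 0 0 0 0; 0.36 -0.048 0 0 0 0; 0.385 -0.051 0 0 0 0; 0.385 -0.051 0 0 0 0")

```text
clock: 51.55
eef_pos: [0.6272, 0.2534, 0.108]
tool_rot: [0.005, 0.705, 0.709, 0.002]
ft_force: [-0.0, -0.1, 0.7]
opening: 0.0199
```

```bash
python3 -c "
from h import *
go(.6252,.2515,-.0165)"
```

```text
d [-0.0014 -0.0031  0.1245] rv [0.009 0.004 0.005] at [0.6272 0.2534 0.108 ]
```

>>> servo_tool(series="-0.001 -0.003 0 0.005 0 0; -0.001 -0.003 0.025 0.009 0.004 0.005; -0.001 -0.003 0.05 0.009 0.004 0.005; -0.001 -0.003 0.07 0.009 0.004 0.005; -0.001 -0.003 0.088 0.009 0.004 0.005; -0.001 -0.003 0.102 0.009 0.004 0.005; -0.001 -0.003 0.112 0.009 0.004 0.005; -0.001 -0.003 0.12 0.009 0.004 0.005; -0.001 -0.003 0.1245 0.009 0.004 0.005; -0.001 -0.003 0.1245 0.009 0.004 0.005")

```text
clock: 52.55
eef_pos: [0.6252, 0.2518, -0.0168]
tool_rot: [0.0, 0.707, 0.707, -0.0]
ft_force: [-0.0, 0.2, -0.5]
opening: 0.0201
```

>>> servo_tool(series="0 0 0 0 0 0; 0 0 0 0 0 0; 0 0 0 0 0 0; 0 0 0 0 0 0; 0 0 0 0 0 0; 0 0 0 0 0 0; 0 0 0 0 0 0; 0 0 0 0 0 0; 0 0 0 0 0 0; 0 0 0 0 0 0", gripper=0.2)

```text
clock: 53.55
eef_pos: [0.6258, 0.252, -0.0164]
tool_rot: [0.0, 0.707, 0.707, 0.0]
ft_force: [2.4, 0.9, 2.4]
opening: 0.051
```

```bash
python3 -c "
from h import *
print(monitor.state()['opening'],monitor.state()['ft_force'].round(1))
go(.6258,.2583,-.0165)"
```

```text
0.05101234475619977 [2.4 0.9 2.4]
d [0.0063 0.     0.0001] rv [ 0.001 -0.    -0.   ] at [ 0.6258  0.252  -0.0164]
```

>>> servo_tool(series="0.001 0 0 0 0 0; 0.002 0 0 0 0 0; 0.003 0 0 0 0 0; 0.004 0 0 0 0 0; 0.005 0 0 0 0 0; 0.006 0 0 0 0 0; 0.0063 0 0 0 0 0; 0.0063 0 0 0 0 0; 0.0063 0 0 0 0 0; 0.0063 0 0 0 0 0")

```text
clock: 54.55
eef_pos: [0.6251, 0.2584, -0.0167]
tool_rot: [-0.0, 0.707, 0.707, 0.0]
ft_force: [-0.8, -1.3, -0.4]
opening: 0.0511
```

>>> servo_tool(series="0 0 0 0 0 0; 0 0 0 0 0 0; 0 0 0 0 0 0; 0 0 0 0 0 0; 0 0 -0.01 0 0 0; 0 0 -0.03 0 0 0; 0 0 -0.06 0 0 0; 0 0 -0.09 0 0 0; 0 0 -0.12 0 0 0; 0 0 -0.15 0 0 0", gripper=-0.53)

```text
clock: 55.55
eef_pos: [0.6252, 0.2584, 0.1355]
tool_rot: [-0.0, 0.707, 0.707, 0.001]
ft_force: [0.5, 0.4, 0.1]
opening: 0.0201
```

>>> servo_tool(series="-0.035 -0.03 -0.02 0 0 0; -0.075 -0.055 -0.03 0 0 0; -0.115 -0.08 -0.04 0 0 0; -0.155 -0.105 -0.05 0 0 0; -0.195 -0.13 -0.05 0 0 0; -0.235 -0.155 -0.05 0 0 0; -0.275 -0.18 -0.05 0 0 0; -0.315 -0.2 -0.05 0 0 0; -0.355 -0.22 -0.05 0 0 0; -0.395 -0.23 -0.05 0 0 0")

```text
clock: 56.55
eef_pos: [0.3937, -0.1378, 0.186]
tool_rot: [0.0, 0.707, 0.707, 0.001]
ft_force: [1.9, -0.1, 0.5]
opening: 0.0197
```

```bash
python3 chk.py; python3 -c "
from h import *
s=-.3203; ex=np.array([.994,-.108]);ey=np.array([.108,.994])
go(*(ex*.576+ey*s),.15,-.108)"
```

```text
yellow off mm [-2.5 -1.7] R 0.0475
blue off mm [-0.7  0.5] R 0.0474
green off mm [-2.3 -1.9] R 0.0475
red off mm [-1.5 -1.2] R 0.0476
d [-0.2387  0.1448  0.037 ] rv [ 3.000e-03 -1.000e-03  1.672e+00] at [ 0.3948 -0.1408  0.1862]
```

All bowls are within 3 mm. Now the damper. First, turn back to the console yaw.

>>> servo_tool(series="-0.03 0.018 0 0 0 0.14; -0.06 0.036 0 0 0 0.28; -0.09 0.054 0 0 0 0.42; -0.12 0.072 0 0 0 0.56; -0.15 0.09 0 0 0 0.7; -0.18 0.108 0 0 0 0.84; -0.21 0.126 0 0 0 0.98; -0.235 0.142 0 0 0 1.12; -0.2387 0.145 0 0 0 1.26; -0.2387 0.145 0 0 0 1.4", gripper=0)

```text
clock: 57.65
eef_pos: [0.5393, -0.3807, 0.1868]
tool_rot: [0.001, 0.997, 0.079, 0.001]
ft_force: [0.7, 0.7, 0.8]
opening: 0.0429
```

```bash
python3 -c "
from h import *
s=-.3203; ex=np.array([.994,-.108]);ey=np.array([.108,.994])
go(*(ex*.576+ey*s),.15,-.108)"
```

```text
d [-0.0014 -0.0004  0.0368] rv [ 0.002 -0.003  0.266] at [ 0.5393 -0.3807  0.1868]
```

Rotate the rest of the way and lower to 0.075 (real tips about 0.115), then check with the wrist camera.

>>> servo_tool(series="0 0 0 0 0 0.13; 0 0 0 0 0 0.266; 0 0 0.03 0 0 0.266; 0 0 0.06 0 0 0.266; 0 0 0.08 0 0 0.266; 0 0 0.1 0 0 0.266; 0 0 0.11 0 0 0.266; 0 0 0.11 0 0 0.266; 0 0 0.11 0 0 0.266; 0 0 0.11 0 0 0.266")

```text
clock: 58.65
eef_pos: [0.5405, -0.3813, 0.0783]
tool_rot: [0.001, 0.999, -0.054, 0.002]
ft_force: [-0.0, -0.5, 0.9]
opening: 0.0424
```

```bash
python3 -c "
from h import *
T=tool();print(T.round(4))
print('tip',wproj([.5796,-.3271,.03],T),'grip',wproj([.5395,-.3809,.0845],T))
q,d=cams.grab_frame('wrist');cv2.imwrite('pics/w8.png',cv2.resize(q,(800,600),interpolation=cv2.INTER_CUBIC))"
```

```text
[[ 0.9942 -0.1076  0.0046  0.5405]
 [-0.1076 -0.9942 -0.0029 -0.3813]
 [ 0.0049  0.0024 -1.      0.0783]
 [ 0.      0.      0.      1.    ]]
tip (np.float64(182.1249466378551), np.float64(162.07885101673338)) grip (np.float64(255.76633293350858), np.float64(231.61065444218494))
```

View pics/w8.png

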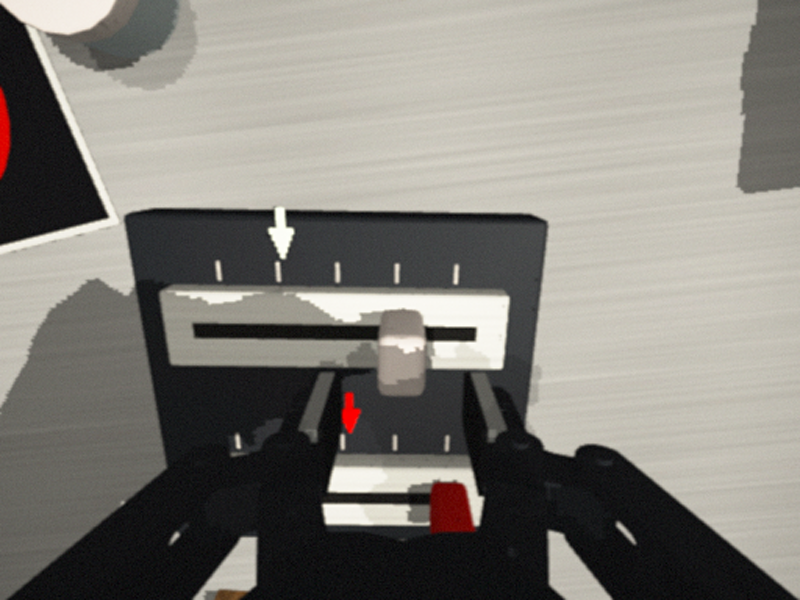

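The white arrow tip is at (284,260), the damper grip's top at (402,355), and the ticks at x = 219 to 457. I'll work out where they lie in world coordinates.

```bash
python3 -c "
from h import *
T=tool();ey=np.array([.108,.994,0])
f=lambda x:(x+.5)/1.5625-.5
for n,x,y,z in [('dtip',283.5,260,.03),('t1',219,271,.03),('t2',278,271,.03),('t3',337,271,.03),('t4',397,272,.03),('t5',457,273,.03),('htip',350,433,.03),('h1',238,441,.03),('h3',343,442,.03),('h4',395,443,.03),('h5',447,443,.03),('edgeL',127,216,.03),('edgeR',546,221,.03),('trkL',161,289,.044),('trkR',509,295,.044),('gripL',381,340,.0845),('gripR',426,340,.0845)]:
    w=wray(f(x),f(y),z,T); print(n,w.round(4),'s',round(float(w@ey),4))
"
```

```text
dtip [ 0.5764 -0.3259  0.03  ] s -0.2617
t1 [ 0.5743 -0.2923  0.03  ] s -0.2285
t2 [ 0.5711 -0.3221  0.03  ] s -0.2584
t3 [ 0.5678 -0.3518  0.03  ] s -0.2884
t4 [ 0.564  -0.3821  0.03  ] s -0.3189
t5 [ 0.5602 -0.4124  0.03  ] s -0.3494
htip [ 0.4726 -0.3448  0.03  ] s -0.2917
h1 [ 0.4744 -0.2798  0.03  ] s -0.2269
h3 [ 0.4671 -0.3399  0.03  ] s -0.2874
h4 [ 0.4631 -0.3697  0.03  ] s -0.3175
h5 [ 0.4599 -0.3996  0.03  ] s -0.3475
edgeL [ 0.6062 -0.2541  0.03  ] s -0.1871
edgeR [ 0.5817 -0.4577  0.03  ] s -0.3922
trkL [ 0.5713 -0.2687  0.044 ] s -0.2053
trkR [ 0.5502 -0.4353  0.044 ] s -0.3733
gripL [ 0.55   -0.3745  0.0845] s -0.3128
gripR [ 0.548  -0.3925  0.0845] s -0.331
```

>>> servo_tool(series="-0.002 0 0.01 0 0 0; -0.002 0 0.02 0 0 0; -0.002 0 0.03 0 0 0; -0.002 0 0.038 0 0 0; -0.002 0 0.044 0 0 0; -0.002 0 0.0495 0 0 0; -0.002 0 0.0495 0 0 0; -0.002 0 0.0495 0 0 0; -0.002 0 0.0495 0 0 0; -0.002 0 0.0495 0 0 0")

```text
clock: 59.7
eef_pos: [0.539, -0.3816, 0.0293]
tool_rot: [0.002, 0.999, -0.054, 0.003]
ft_force: [0.2, -0.3, 0.1]
opening: 0.0429
```

>>> servo_tool(series="0 0 0 0 0 0; 0 0 0 0 0 0; 0 0 0 0 0 0; 0 0 0 0 0 0; 0 0 0 0 0 0; 0 0 0 0 0 0; 0 0 0 0 0 0; 0 0 0 0 0 0; 0 0 0 0 0 0; 0 0 0 0 0 0", gripper=-1)

```text
clock: 60.7
eef_pos: [0.5393, -0.3818, 0.0298]
tool_rot: [0.002, 0.999, -0.054, 0.003]
ft_force: [0.0, 1.4, 5.1]
opening: 0.0199
```

```bash
python3 -c "
from h import *
ex=np.array([.994,-.108]);ey=np.array([.108,.994]);P=tool()[:2,3];print(P@ex,P@ey)
go(*(ex*(P@ex)+ey*-.2605),tool()[2,3],-.108)"; python3 chk.py
```

```text
0.5772654366880804 -0.3212212435225277
d [-0.0002 -0.0608 -0.0002] rv [ 0.003 -0.006  0.   ] at [ 0.5393 -0.3818  0.0298]
yellow off mm [-2.5 -1.7] R 0.0475
blue off mm [-0.7  0.5] R 0.0474
green off mm [-2.3 -1.9] R 0.0475
red off mm [-1.5 -1.2] R 0.0476
```

>>> servo_tool(series="0 -0.008 0 0 0 0; 0 -0.016 0 0 0 0; 0 -0.025 0 0 0 0; 0 -0.034 0 0 0 0; 0 -0.043 0 0 0 0; 0 -0.051 0 0 0 0; 0 -0.057 0 0 0 0; 0 -0.0605 0 0 0 0; 0 -0.0605 0 0 0 0; 0 -0.0605 0 0 0 0")

```text
clock: 61.8
eef_pos: [0.5467, -0.3208, 0.0298]
tool_rot: [0.001, 0.999, -0.054, 0.004]
ft_force: [5.3, 0.4, 2.4]
opening: 0.0194
```

>>> servo_tool(series="0 -0.0003 0 0 0 0; 0 -0.0003 0 0 0 0; 0 -0.0003 0 0 0 0; 0 -0.0003 0 0 0 0; 0 -0.0003 0 0 0 0; 0 -0.0003 0 0 0 0; 0 -0.0003 0 0 0 0; 0 -0.0003 0 0 0 0; 0 -0.0003 0 0 0 0; 0 -0.0003 0 0 0 0")

```text
clock: 62.8
eef_pos: [0.5468, -0.3206, 0.0298]
tool_rot: [0.001, 0.999, -0.054, 0.004]
ft_force: [4.4, -2.2, 1.3]
opening: 0.0199
```

>>> servo_tool(series="0 0 0 0 0 0; 0 0 0 0 0 0; 0 0 0 0 0 0; 0 0 0 0 0 0; 0 0 -0.02 0 0 0; 0 0 -0.04 0 0 0; 0 0 -0.06 0 0 0; 0 0 -0.08 0 0 0; 0 0 -0.1 0 0 0; 0 0 -0.1 0 0 0", gripper=0)

```text
clock: 63.8
eef_pos: [0.5475, -0.3215, 0.1328]
tool_rot: [0.002, 0.999, -0.054, 0.006]
ft_force: [0.7, -0.3, 1.0]
opening: 0.0423
```

>>> servo_tool(series="-0.02 0.015 0 0 0 0; -0.04 0.03 0 0 0 0; -0.06 0.045 0 0 0 0; -0.08 0.06 0 0 0 0; -0.1 0.08 0 0 0 0; -0.101 0.085 0 0 0 0; -0.101 0.085 0 0 0 0; -0.101 0.085 0 0 0 0; -0.101 0.085 0 0 0 0; -0.101 0.085 0 0 0 0")

```text
clock: 64.8
eef_pos: [0.4386, -0.3944, 0.1318]
tool_rot: [0.002, 0.999, -0.053, 0.006]
ft_force: [-0.0, -1.0, 0.1]
opening: 0.0429
```

```bash
python3 -c "
from h import *
T=tool();print(T.round(4))
q,d=cams.grab_frame('wrist');p,_=cams.grab_frame('scene');np.savez('d9.npz',q=q,p=p,T=T)
cv2.imwrite('pics/w9.png',np.vstack([cv2.resize(q[90:384,90:420],(660,588),interpolation=cv2.INTER_CUBIC)]))"; python3 chk.py
```

```text
[[ 0.9943 -0.1057  0.0116  0.4386]
 [-0.1056 -0.9944 -0.0053 -0.3944]
 [ 0.0121  0.004  -0.9999  0.1318]
 [ 0.      0.      0.      1.    ]]
yellow off mm [-2.5 -1.7] R 0.0475
blue off mm [-0.7  0.5] R 0.0474
green off mm [-2.3 -1.9] R 0.0475
red off mm [-1.5 -1.2] R 0.0476
```

View pics/w9.png

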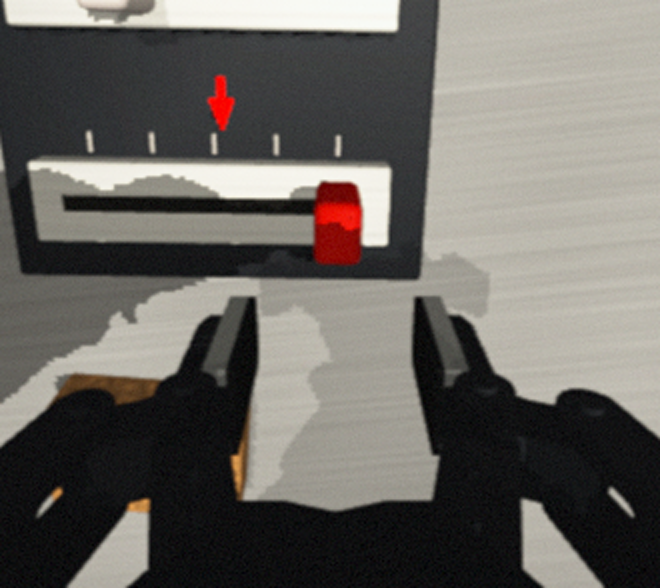

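>>> servo_tool(series="0.02 -0.01 0 0 0 0; 0.04 -0.02 0 0 0 0; 0.06 -0.03 0 0 0 0; 0.07 -0.035 0 0 0 0; 0.07 -0.035 0 0 0 0; 0.07 -0.035 0 0 0 0; 0.07 -0.035 0 0 0 0; 0.07 -0.035 0 0 0 0; 0.07 -0.035 0 0 0 0; 0.07 -0.035 0 0 0 0")

```text
clock: 66.0
eef_pos: [0.5112, -0.3678, 0.1327]
tool_rot: [0.002, 0.999, -0.054, 0.006]
ft_force: [-0.0, 0.3, 0.7]
opening: 0.0428
```

```bash
python3 -c "
from h import *
T=tool();print(T[:3,3].round(4))
q,d=cams.grab_frame('wrist');np.savez('d10.npz',q=q,T=T)
p=np.load('d9.npz')['p']
a=cv2.resize(q[80:240,120:370],(800,512)[:2],interpolation=cv2.INTER_CUBIC)
cv2.imwrite('pics/w10.png',a)"
```

```text
[ 0.5112 -0.3678  0.1327]
```

View pics/w10.png

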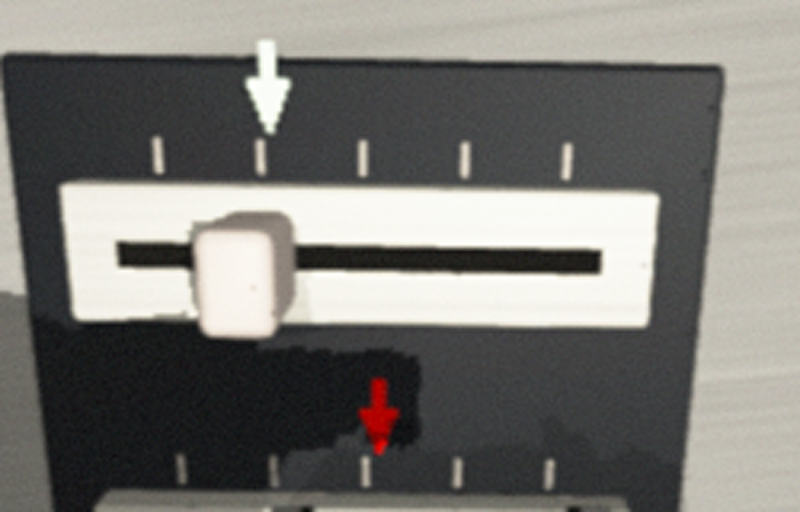

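```bash
python3 -c "
from h import *
T=np.load('d10.npz')['T'];ey=np.array([.108,.994,0]);ex=np.array([.994,-.108,0])
for n,x,y,z in [('tip',269,134,.03),('t1',158,156,.03),('t2',261,157,.03),('t3',363,158,.03),('t4',465,160,.03),('t5',567,161,.03),('tL',194,235,.0845),('tR',274,235,.0845),('bL',203,333,.0845),('bR',275,333,.0845),('trkL',60,184,.044),('trkR',659,194,.044),('htip',379,455,.03),('h1',181,470,.03),('h3',366,472,.03),('h5',549,475,.03)]:
    w=wray(120+(x+.5)/3.2-.5,80+(y+.5)/3.2-.5,z,T); print(n,'x',round(float(w@ex),4),'s',round(float(w@ey),4))
"
```

```text
tip x 0.609 s -0.2613
t1 x 0.6027 s -0.2283
t2 x 0.6024 s -0.2586
t3 x 0.6022 s -0.2886
t4 x 0.6016 s -0.3187
t5 x 0.6014 s -0.3489
tL x 0.5883 s -0.2514
tR x 0.5883 s -0.2708
bL x 0.5636 s -0.2517
bR x 0.5636 s -0.2698
trkL x 0.596 s -0.2041
trkR x 0.5934 s -0.3734
htip x 0.5074 s -0.2916
h1 x 0.5021 s -0.2267
h3 x 0.5014 s -0.2872
h5 x 0.5003 s -0.3473
```

Damper: grip centre s = -0.2609 and arrow tip -0.2613, so it is set within 0.5 mm. Check the bowls, then do the heat slider.

```bash
python3 chk.py; python3 -c "
from h import *
go(.436,-.3955,.1327,-.108)"
```

```text
yellow off mm [-2.5 -1.7] R 0.0475
blue off mm [-0.7  0.5] R 0.0474
green off mm [-2.3 -1.9] R 0.0475
red off mm [-1.5 -1.2] R 0.0476
d [-0.0721  0.0358 -0.0008] rv [ 0.004 -0.012  0.001] at [ 0.5115 -0.3676  0.1327]
```

>>> servo_tool(series="-0.02 0.01 0 0.004 -0.012 0; -0.04 0.02 0 0.004 -0.012 0; -0.06 0.03 0 0.004 -0.012 0; -0.072 0.0358 0 0.004 -0.012 0; -0.072 0.0358 0 0.004 -0.012 0; -0.072 0.0358 0.02 0.004 -0.012 0; -0.072 0.0358 0.03 0.004 -0.012 0; -0.072 0.0358 0.03 0.004 -0.012 0; -0.072 0.0358 0.03 0.004 -0.012 0; -0.072 0.0358 0.03 0.004 -0.012 0")

```text
clock: 67.15
eef_pos: [0.4371, -0.3958, 0.1025]
tool_rot: [0.0, 0.999, -0.053, 0.0]
ft_force: [0.4, -0.2, -0.2]
opening: 0.0429
```

```bash
python3 -c "
from h import *
go(.436,-.3955,.0293,-.108)"
```

```text
d [-0.0011 -0.0003  0.0732] rv [ 0.001 -0.001  0.002] at [ 0.4371 -0.3958  0.1025]
```

>>> servo_tool(series="-0.001 0 0.015 0 0 0; -0.001 0 0.03 0 0 0; -0.001 0 0.045 0 0 0; -0.001 0 0.055 0 0 0; -0.001 0 0.064 0 0 0; -0.001 0 0.07 0 0 0; -0.001 0 0.073 0 0 0; -0.001 0 0.073 0 0 0; -0.001 0 0.073 0 0 0; -0.001 0 0.073 0 0 0")

```text
clock: 68.15
eef_pos: [0.4364, -0.3962, 0.03]
tool_rot: [0.001, 0.999, -0.053, 0.001]
ft_force: [-0.6, -0.5, -0.2]
opening: 0.0424
```

>>> servo_tool(series="0 0 0 0 0 0; 0 0 0 0 0 0; 0 0 0 0 0 0; 0 0 0 0 0 0; 0 0 0 0 0 0; 0 0 0 0 0 0; 0 0 0 0 0 0; 0 0 0 0 0 0; 0 0 0 0 0 0; 0 0 0 0 0 0", gripper=-1)

```text
clock: 69.15
eef_pos: [0.4368, -0.3957, 0.0306]
tool_rot: [0.0, 0.999, -0.053, 0.001]
ft_force: [0.3, 3.3, 5.0]
opening: 0.0194
```

```bash
python3 -c "
from h import *
ex=np.array([.994,-.108]);ey=np.array([.108,.994]);P=tool()[:2,3];print(P@ex,P@ey)
go(*(ex*(P@ex)+ey*-.2904),tool()[2,3],-.108)"
```

```text
0.476899872643841 -0.3461963748364854
d [-0.     -0.0559 -0.    ] rv [ 0.001 -0.002  0.002] at [ 0.4368 -0.3957  0.0306]
```

>>> servo_tool(series="0 -0.008 0 0 0 0; 0 -0.016 0 0 0 0; 0 -0.024 0 0 0 0; 0 -0.032 0 0 0 0; 0 -0.04 0 0 0 0; 0 -0.047 0 0 0 0; 0 -0.053 0 0 0 0; 0 -0.0557 0 0 0 0; 0 -0.0557 0 0 0 0; 0 -0.0557 0 0 0 0")

```text
clock: 70.15
eef_pos: [0.4437, -0.3394, 0.0306]
tool_rot: [-0.0, 0.999, -0.053, 0.002]
ft_force: [4.6, 0.1, -1.5]
opening: 0.0196
```

```bash
python3 -c "
from h import *
ey=np.array([.108,.994]);P=tool()[:2,3];print(P@ey,monitor.state()['ft_force'].round(1),monitor.state()['opening'])"
```

```text
-0.2894832714578006 [ 4.6  0.1 -1.5] 0.019646981201845052
```

>>> servo_tool(series="0 0.001 0 0 0 0; 0 0.001 0 0 0 0; 0 0.001 0 0 0 0; 0 0.001 0 0 0 0; 0 0.001 0 0 0 0; 0 0.001 0 0 0 0; 0 0.001 0 0 0 0; 0 0.001 0 0 0 0; 0 0.001 0 0 0 0; 0 0.001 0 0 0 0")

```text
clock: 71.15
eef_pos: [0.4436, -0.3404, 0.0306]
tool_rot: [-0.0, 0.999, -0.053, 0.002]
ft_force: [4.5, 0.3, -0.7]
opening: 0.0197
```

>>> servo_tool(series="0 0 0 0 0 0; 0 0 0 0 0 0; 0 0 0 0 0 0; 0 0 0 0 0 0; 0 0 -0.02 0 0 0; 0 0 -0.04 0 0 0; 0 0 -0.06 0 0 0; 0 0 -0.08 0 0 0; 0 0 -0.1 0 0 0; 0 0 -0.1 0 0 0", gripper=0)

```text
clock: 72.15
eef_pos: [0.4445, -0.342, 0.1333]
tool_rot: [0.002, 0.999, -0.053, 0.004]
ft_force: [-0.2, 0.4, 0.1]
opening: 0.043
```

>>> servo_tool(series="0 0 0 0 0 0; 0 0 0 0 0 0; 0.01 0.02 0 0 0 0; 0.02 0.03 0 0 0 0; 0.02 0.03 0 0 0 0; 0.02 0.03 0 0 0 0; 0.02 0.03 0 0 0 0; 0.02 0.03 0 0 0 0; 0.02 0.03 0 0 0 0; 0.02 0.03 0 0 0 0")

```text
clock: 73.15
eef_pos: [0.4611, -0.3737, 0.1337]
tool_rot: [0.002, 0.999, -0.053, 0.004]
ft_force: [-0.3, 0.4, 0.2]
opening: 0.0428
```

```bash
python3 chk.py; python3 -c "
from h import *
T=tool();print(T[:3,3].round(4))
q,d=cams.grab_frame('wrist');np.savez('d11.npz',q=q,T=T)
a=cv2.resize(q[80:260,120:370],(800,576),interpolation=cv2.INTER_CUBIC)
cv2.imwrite('pics/w11.png',a)"
```

```text
yellow off mm [-2.5 -1.7] R 0.0475
blue off mm [-0.7  0.5] R 0.0474
green off mm [-2.3 -1.9] R 0.0475
red off mm [-1.5 -1.2] R 0.0476
[ 0.4612 -0.3738  0.1337]
```

View pics/w11.png

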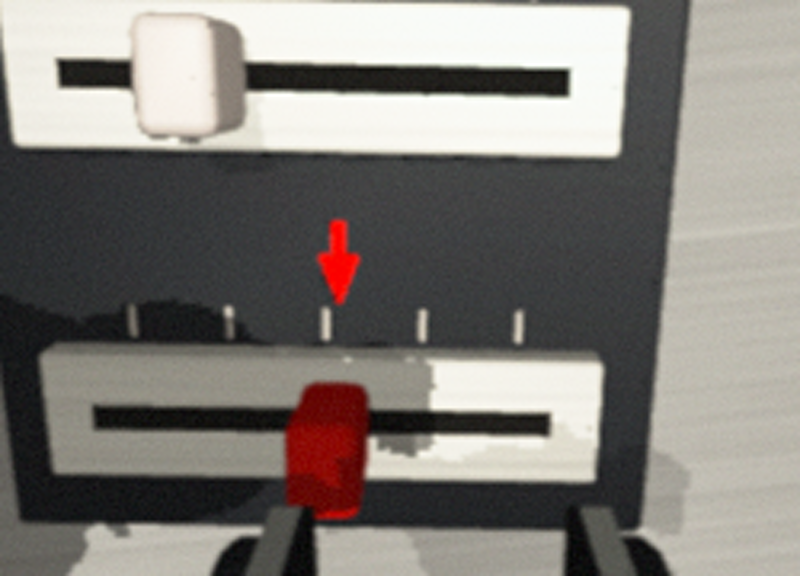

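```bash
python3 -c "
from h import *
T=np.load('d11.npz')['T'];ey=np.array([.108,.994,0])
for n,x,y,z in [('tip',340,304,.03),('h1',133,322,.03),('h3',327,324,.03),('h5',518,327,.03),('tL',287,435,.0845),('tR',362,435,.0845),('bL',288,505,.0845),('bR',358,510,.0845),('baseL',303,390,.0445),('baseR',368,390,.0445)]:
    w=wray(120+(x+.5)/3.2-.5,80+(y+.5)/3.2-.5,z,T); print(n,w.round(3),'s',round(float(w@ey),4))
"
```

```text
tip [ 0.474 -0.345  0.03 ] s -0.2916
h1 [ 0.475 -0.28   0.03 ] s -0.2268
h3 [ 0.468 -0.34   0.03 ] s -0.2874
h5 [ 0.46  -0.399  0.03 ] s -0.3471
tL [ 0.453 -0.334  0.085] s -0.2826
tR [ 0.451 -0.353  0.085] s -0.3022
bL [ 0.433 -0.331  0.085] s -0.2819
bR [ 0.43  -0.349  0.085] s -0.3006
baseL [ 0.452 -0.332  0.044] s -0.2812
baseR [ 0.45  -0.352  0.044] s -0.3009
```

Heat: grip centre -0.2915 and arrow -0.2916. Wait a second, take a last look, then hand in.

>>> servo_tool(series="0 0 -0.02 0 0 0; 0 0 -0.04 0 0 0; 0 0 -0.05 0 0 0; 0 0 -0.05 0 0 0; 0 0 -0.05 0 0 0; 0 0 -0.05 0 0 0; 0 0 -0.05 0 0 0; 0 0 -0.05 0 0 0; 0 0 -0.05 0 0 0; 0 0 -0.05 0 0 0")

```text
clock: 74.3
eef_pos: [0.4608, -0.3737, 0.1835]
tool_rot: [0.002, 0.999, -0.053, 0.004]
ft_force: [-0.4, -0.8, -0.0]
opening: 0.0429
```

```bash
python3 chk.py; python3 -c "
import numpy as np,cv2
f=np.load('chk.npz');cv2.imwrite('pics/end.png',np.hstack([cv2.resize(f['p'],(400,300)),cv2.resize(f['s'],(400,300))]))"
```

```text
yellow off mm [-2.5 -1.7] R 0.0475
blue off mm [-0.7  0.5] R 0.0474
green off mm [-2.3 -1.9] R 0.0475
red off mm [-1.5 -1.2] R 0.0476
```

View pics/end.png

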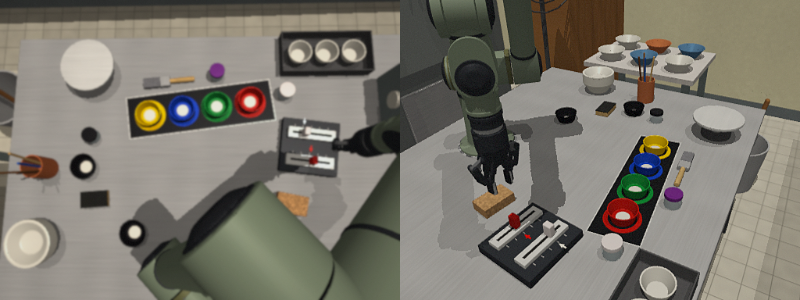

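The last picture shows all four bowls on their rings, both sliders at their arrows, and the pots and tools where they were. The arm is clear of everything.

```bash
python3 -c "
from workcell import order
print(order.job_done())"
```

```text
the job is handed in; nothing more can be done
None
```

The job is done and handed in at about 74 s of the 210 s, in the order asked. I slid the heat slider to its zero stop, then pushed all four bowls onto their rings with the fingers inside them. After that I set the damper to its white arrow, and last the heat slider to its red arrow.

- **Bowls:** in the last check each was within about 3 mm of its ring centre: blue 1, red 2, green 3 and yellow 3 mm. Red and yellow first landed 4–5 mm off, so I nudged them in. I saw no bowl knocked aside.
- **Sliders:** both are level with their arrows to within about 0.5 mm in the wrist camera. By the arm's own reading they would be about 1–2 mm off; I trusted the camera, where grip and arrow appear in the same picture.
- **Pots and tools:** they looked undisturbed in the last picture. I did not measure them.

Three things did not go to plan:
- **Finger length:** the visible fingertips sit about 44 mm farther back than the tool frame states, so my first grasp closed on air above the heat grip and moved nothing.
- **Joint limit:** joint 6 reached its limit (read 3.141 against 3.14) while I was dragging the yellow bowl, which tilted the tool about 3° until I turned the wrist.
- **Possible upward pull:** while I tried the fingers against the yellow bowl's wall, the force reading was -2.7 N, close to the bowl's weight. I eased off straight away and saw no sign of lifting, but I could not rule out a very slight lift.

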